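# Draw a two-part plaster mould shut with a tapered drift

## Robot

A 6-joint arm with a two-finger parallel gripper is mounted at the origin on the work surface. World frame = base frame: x ahead of the robot, y to its left, z up, the work surface at z = 0. Lengths are in mm, angles in rad, forces in N, time in s.
With the tool pointing down it reaches from about 350 to 875 mm from the base axis. Payload 4.2 kg.
Tool frame: the origin (TCP) lies on the centre line of the jaws, within the pads' length; the fingertips stand 22 mm ahead of it and the grasp point (between the pads) lies 3 mm ahead of it (arm.nose_length is the distance from the TCP to the fingertips, in mm); z points along the fingers, x is the direction in which the jaws open and shut, and the axes are right-handed (so a half turn about z gives the same grasp; the last joint's range is limited). The gripper opens to 85 mm and grips with 20 to 120 N. Pads are 22 mm wide; open, the fingers measure 114 mm over their backs; the gripper's body (76 mm by 85 mm) begins 54 mm behind the grasp point. The pads swing forward as they close: fully open they stand 13 mm farther back than shut.
Start: joints at [1.534, 0.385, 0.008, 0, -1.194, -0.259], TCP at [182.158, 597.844, 253.312] pointing down, gripper open.
Joint ranges: [-3.14, 3.14], [-1.21, 2.06], [-1.07, 1.41], [-3.16, 2.05], [-2.99, -0.16], [-3.1, 3.1]. Speed limits (rad/s): [2.79, 2.79, 3.14, 3.14, 3.14, 3.14].

## Interface

Orientations are given as a unit quaternion [x, y, z, w].
In Python, from bench import telemetry, get_image, workorder, nets, arm gives the robot as it stands.
- The arm moves only by the tool apply_moves, never from a script. Its argument "steps" is a list of rows, each an object with "hand": the opening, from 0 (shut) to 1 (fully open); "xyz": the shift along the tool's x, y, z in cm, a list of three; "delta_rot": the turn, a rotation vector about the tool's x, y, z in rad, a list of three. In form: [{"hand": hand, "xyz": [x, y, z], "delta_rot": [wx, wy, wz]}, ...]. A call has 1 to 12 rows; each row is the pose to reach, as a shift and turn from the pose commanded when the call began, along the tool's axes at that moment; what a row does not reach only later rows make up. A row lasts 1/12 s, in which the tool goes at most 41.7 mm and 7.16 degrees, less where a joint would pass 70% of its speed; a pose out of reach is approached as far as the arm can. A call with a gripper value outside its range is refused whole. The fingers move at their own pace and stop on an object; the grip force is fixed at half the most. Time passes only in rows, so rows that repeat a pose let the fingers close. It gives the time, the measured TCP pose, the force and the opening at its end, in the units of the state.
- telemetry.read_state(): the state, without advancing time (a new reading comes with each control period).
- get_image(name): name is "scene" or "top" or "wrist"; returns a dict with "frame" (420x560x3 uint8, blue, green, red), "fx", "fy", "cx", "cy" (pixels), "distortion" ([k1, k2, p1, p2, k3] as OpenCV has them; the pictures are not rectified), "origin" and "orientation" of the camera in the world. Camera axes: x right, y down, z forward; pixel columns grow to the right and rows downward; lengths in mm; the calibration is good to about 2 mm. A picture is of the moment at which its call begins. There is no depth.
- workorder.job_done(): hands the job in, once; it reports no verdict.
Trained networks look in a picture, given as the dict that the camera call returned (one of the last four; its "shot" number tells which), for a name from the list of things; names that differ only in an ending like _2 or _b are one class to them, and where a whole thing is asked for, a point or a joint stands for the part that bears it (a point fixed in the world has none). Each returns a list of dicts, best first, with "confidence" (0 to 1); they miss things now and then, are a little off and sometimes report something else, mostly with a low value. They report only what shows in the picture. A call takes as long as a camera call. They do not tell look-alikes from the thing itself.
- nets.recognise(picture, label): "xyz" ([x, y, z] in mm, in world coordinates, good to about 4 mm: the middle of the surface that is visible of it).
- nets.outline_of(picture, label): "pixels" (420x560 bool, what is visible of it).
- nets.pinpoint(picture, label): "xyz" ([x, y, z] in mm, in world coordinates, good to about 4 mm: a listed point, or the origin of a listed thing).
The state is a dict: "clock": time; "joints": joint angles; "joint_vel": joint speeds; "joint_efforts": joint torques, N m; "position": TCP position; "ee_rot": TCP orientation; "contact_force": force on the tool from outside, world axes, zero at the start; "wrist_torque": the same for the moment, N m; "gripper_width": finger opening in mm.
Only numpy, scipy, OpenCV 4.12 (cv2) and the standard library are available. Lean on these libraries where they do the work, as an engineer would, in place of code of your own. Each camera call takes 0.05 s, during which the arm holds its last target.

## Task

Close the two-part plaster mould on its press: first push the sliding carriage all the way in against its stop. Then take the tapered steel drift from its stand, start its point down through the hole of the upper ear and well into the offset tongue hole below it, and let go so that it stands there. Finally press down on its head until its collar sits flat on the ear, which pulls the tongue hole into line; do not move the two clay vessels or the wooden block.

Things in the scene. Friction and masses are not known exactly. Their poses are not given: they have to be found in the camera images.
- press: The press, fixed: a plywood board 190 x 310 mm, 15 thick, reaching x -80..110 and y -200..110 from this origin, on the bench. Origin under the mould seam; +y = closing direction, z up. On it a white plaster mould half at +y, 95 high; its other half is on the carriage at -y. Steel ears stand on the +x side.
- push_plate (a point): Centre of the outer face of the carriage's upright brown wooden back plate: 120 wide (along press x), 18 thick, its edges 20 and 105 above the bench, this point 62.5. Axes as the press: push it in +y. The press board lies under it, so keep what pushes at least 20 above the bench.
- carriage (a joint): How far the carriage is still open (m): 0 = in against its hard stop, 0.08 = fully out. Steady friction of about 8 N; it stays where it is left.
- ear_hole (a point): Centre of the 20 mm hole at the top face of the upper of two fixed level steel ears (40 x 75, 8 thick), 92 above the bench, 80 in press x from the seam; axes as the press. The lower ear, 17 under it, has an equal hole straight below; the tongue enters the 9 mm gap between. 52 mm are free under the lower ear.
- tongue_hole (a point): Centre of the 20 mm hole at the top face of the steel tongue (8 thick), 8.5 below the upper ear's top. Carried by the carriage on rubber buffers: with the carriage at its stop the hole is still 6.5 short of the ear hole, towards press -y (a crescent seen through the ear). It yields up to 7.5 in +y against a spring (2.5 N, 4.8 N in line) and springs back.
- drift_center (a point): Loose steel drift, 123 long, 0.17 kg, upright, point down; this point is on its axis half-way, z to its head. From the point up: taper 6 to 18.8 diameter over 40, shank 18.8 for 27, collar 34 diameter, 6 thick (underside 5.5 above this point), round wooden handle 24 diameter, 50 long: grasp its middle, 36.5 above this point. Home, this point is 5.5 below the ear hole's.
- drift_head (a point): Centre of the flat top of the drift's handle (24 diameter), 61.5 above the drift's centre; z along the axis, up. Press here. Let go in the offset holes, the drift stands leaning by up to about 0.25 rad, its head some 13 towards press +y, about 88 above the ear; it straightens as it goes down. That takes up to about 20 N and sometimes two or three presses. Home, this point is 56 above the ear hole.
- stand: Fixed stand of the drift: a steel plate 70 x 70, its top 80 above the bench, on four thin posts over a wooden foot 90 x 90. The drift hangs by its collar in a 22 mm hole in the middle. Origin at the centre of the foot's underside.
- cup_a_center (a point): Unfired clay cup, 72 diameter, 75 high, standing on the bench; its centre. Leave it alone.
- cup_b_center (a point): Unfired clay bowl, 84 diameter, 55 high, standing on the bench; its centre. Leave it alone.
- rib_center (a point): Wooden block, 50 x 90 x 22, lying on the bench; its centre. Leave it alone.
Not all that is in view belongs to the job. What is shaped like the part that bears drift_center but turquoise is not meant.

How it is judged (in metres and radians):
On the way, in this order (a step that is already met when the one before it is completed fails the run):
1. the carriage is pushed in against its stop (within 4 mm) (value of joint carriage below 0.004 m), for 0.2 s.
2. the drift, let go of, stands with its point through the ear hole and in the tongue hole, not yet home (z of drift_center in the frame of ear_hole between 0.006 and 0.0525 m and horizontal distance between drift_center and ear_hole below 0.025 m and angle between drift_center's own z axis and vertical below 0.4 rad and contact force between the fingers and drift below 0.2 N), for 0.2 s.
3. the drift is pressed home and the tongue hole is in line (z of drift_center in the frame of ear_hole between -0.01 and -0.003 m and horizontal distance between drift_center and ear_hole below 0.004 m and angle between drift_center's own z axis and vertical below 0.08 rad and horizontal distance between tongue_hole and ear_hole below 0.003 m and value of joint carriage below 0.004 m), for 0.2 s.
At the end, for the whole second after the job is handed in: The carriage is within 4 mm of its stop; the drift stands at rest, upright within 0.08 rad, its collar down on the upper ear (within 2.5 mm), its axis within 4 mm of the ear hole's, and the tongue hole within 3 mm of the ear hole horizontally; the drift is not touched (all of step 3 and linear speed of drift below 0.02 m/s and contact force between the arm and drift below 0.2 N).
It fails at once if a clay vessel or the wooden block is moved by more than 20 mm (distance of any of cup_a_center, cup_b_center, rib_center from where it was at the start of the episode above 0.02 m).
It also fails if it takes over 70 s, if anything falls off the work surface, if the arm or the gripper's body presses on something with over 40 N, if the wrist force passes 120 N, or if a joint passes its speed limit or range.

## Working session

There is one attempt and no reset: what is moved stays moved. The work goes in short steps, Python scripts to look and compute and a tool call to move; the robot and the scene stay as the last step left them, time stands still between calls to the robot, and variables do not carry over. Pictures are saved under pics/ and viewed, and the job is handed in when it is done.

Besides the shell and the picture viewer there is one more tool, called after "Call:" as name(argument=value, ...) on one line, values as JSON. apply_moves: Moves the arm, as the interface text tells. Its arguments: {"type":"object","properties":{"steps":{"type":"array"}},"required":["steps"]}

```bash
mkdir -p pics; ls; cat > h.py <<'E'
from bench import telemetry, get_image, workorder, nets, arm
import numpy as np, cv2
from scipy.spatial.transform import Rotation as R
def Rc(p):
    o=p["orientation"]; o=np.array(o,float)
    return o if o.shape==(3,3) else R.from_quat(o).as_matrix()
def K(p): return np.array([[p["fx"],0,p["cx"]],[0,p["fy"],p["cy"]],[0,0,1]],float)
def proj(p,X):
    M=Rc(p); X=np.atleast_2d(np.array(X,float)); rv=cv2.Rodrigues(M.T)[0]; t=-M.T@np.array(p["origin"],float)
    return cv2.projectPoints(X,rv,t,K(p),np.array(p["distortion"],float))[0].reshape(-1,2)
def unproj(p,px,z):
    u=cv2.undistortPoints(np.array([[px]],float),K(p),np.array(p["distortion"],float)).ravel()
    d=Rc(p)@np.array([u[0],u[1],1]); o=np.array(p["origin"],float)
    return o+d*(z-o[2])/d[2]
def st():
    s=telemetry.read_state(); return s
E
python3 - <<'E'
from h import *
s=st(); print(s)
for n in ["scene","top","wrist"]:
    p=get_image(n); cv2.imwrite(f"pics/{n}0.png",p["frame"]); print(n,p["origin"],p["orientation"],p["fx"])
    for l in ["press","push_plate","carriage","ear_hole","tongue_hole","drift_center","drift_head","stand","cup_a_center","cup_b_center","rib_center"]:
        try:
            for d in nets.pinpoint(p,l)[:3]: print(n,l,np.round(d["xyz"],1),round(d["confidence"],2),{k:v for k,v in d.items() if k not in("xyz","confidence")})
        except Exception as e: print(n,l,e)
E
```

```text
pics
{'clock': 0.0, 'joints': array([ 1.53359139e+00,  3.85571311e-01,  6.63999366e-03, -4.86641627e-04,
       -1.19396905e+00, -2.58578118e-01]), 'joint_vel': array([-8.30184565e-04, -7.75644925e-04,  2.43279368e-04,  4.08825251e-06,
        8.40731073e-05,  2.04917402e-03]), 'joint_efforts': array([ 1.62124534e-04, -3.92290127e+01,  1.88404298e+01,  4.18633059e+00,
       -4.64831319e-03, -3.39921755e-06]), 'position': array([182.02095798, 597.36418568, 252.21998323]), 'ee_rot': array([-5.95121185e-01,  8.03635252e-01, -6.80235834e-04, -8.33767942e-04]), 'contact_force': array([ 0.08882479, -0.36920032, -0.27745738]), 'wrist_torque': array([0.02821486, 0.05637692, 0.0064671 ]), 'gripper_width': 85.52792236873731}
scene [1204.66312069  398.95554366  874.68289843] [ 0.44242494  0.81633069 -0.32920071 -0.17173022] 441.0947907523582
scene press [537.   12.    1.9] 0.69 {}
scene push_plate [ 525.5 -137.5   64.6] 0.73 {}
scene push_plate [ 475.1 -329.7  141.6] 0.51 {}
scene push_plate [540.5  11.3   1.6] 0.22 {}
scene carriage it knows: cup_a_center, cup_b_center, drift_center, drift_he
[... 967 characters left out ...]
_hole [614.6 -48.9  83.7] 0.56 {}
top drift_center [ 470.3 -331.5   75.7] 0.72 {}
top drift_center [ 589.4 -299.9   55.8] 0.59 {}
top drift_head [ 470.3 -337.7  135.7] 0.77 {}
top drift_head [ 588.6 -300.2  123.8] 0.62 {}
top stand [ 471.4 -330.9    2.6] 0.74 {}
top cup_a_center [502.  291.3  39.5] 0.73 {}
top cup_a_center [ 469.1 -336.3  137.3] 0.27 {}
top cup_b_center [690.7 244.5  27.9] 0.75 {}
top rib_center [ 733.2 -297.    13.5] 0.69 {}
wrist [260.7064488  573.61611786 374.08170954] [-0.5874604   0.7929188   0.13020013 -0.09601034] 373.4249439501941
wrist carriage it knows: cup_a_center, cup_b_center, drift_center, drift_head, ear_hole, press, push_plate, rib_center, stand, tongue_hole
```

View pics/scene0.png

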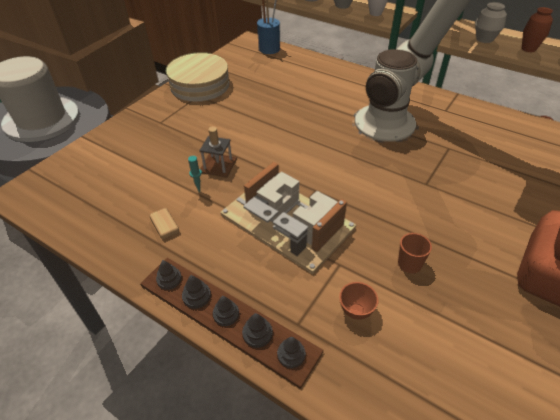

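View pics/top0.png

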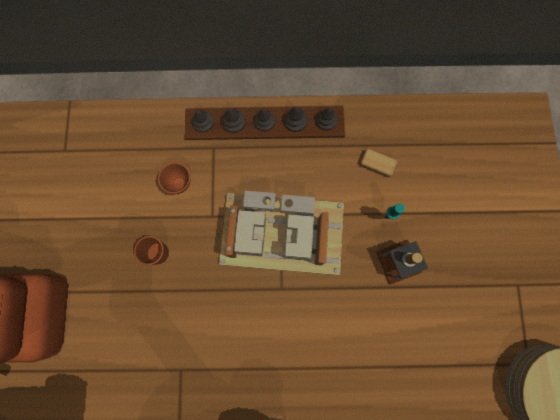

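The scene view shows the press near (288,215), the drift's stand at (215,150) and the turquoise decoy at (196,172). The top view shows the board at columns 221-344 and rows 193-273, with the stand at (405,260).

```bash
python3 - <<'E'
from h import *
import pickle
for n,(a,b,c,d) in {"top":(180,285,210,350),"scene":(120,275,180,370)}.items():
    p=get_image(n); pickle.dump(p,open(f"{n}.pkl","wb"))
    f=p["frame"][a:b,c:d]; f=cv2.resize(f,None,fx=5 if n=="top" else 4,fy=5 if n=="top" else 4,interpolation=cv2.INTER_CUBIC); f=cv2.convertScaleAbs(f,alpha=1.3); cv2.imwrite(f"pics/{n}z.png",f)
E
```

```text
(no output)
```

View pics/topz.png

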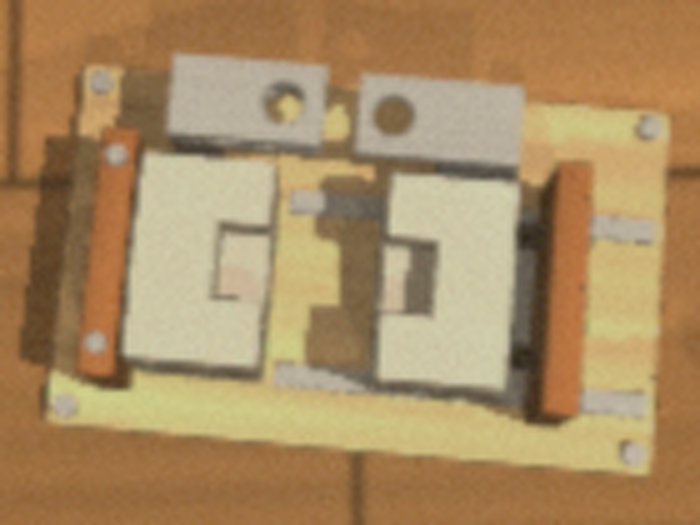

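View pics/scenez.png

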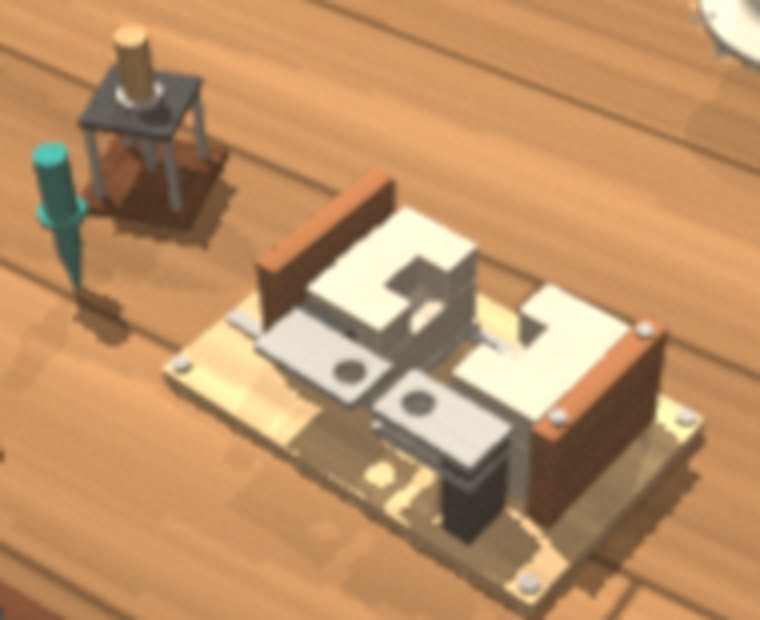

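The top zoom shows the board corners at about (85,68), (667,115), (648,474) and (46,420), and the ear hole at (285,103). I'll fit the press pose to these.

```bash
python3 - <<'E'
from h import *
import pickle
from scipy.optimize import least_squares
t=pickle.load(open("top.pkl","rb")); s=pickle.load(open("scene.pkl","rb"))
f5=lambda x,y:((x+.5)/5-.5+210,(y+.5)/5-.5+180)
f4=lambda x,y:((x+.5)/4-.5+180,(y+.5)/4-.5+120)
obs=[(t,(110,110,15),f5(85,68)),(t,(110,-200,15),f5(667,115)),(t,(-80,-200,15),f5(648,474)),(t,(-80,110,15),f5(46,420)),(t,(80,0,92),f5(286,102)),
(s,(110,-200,15),f4(165,375)),(s,(110,110,15),f4(530,605)),(s,(-80,110,15),f4(704,422)),(s,(80,0,92),f4(419,403))]
def W(q,P):
    c,n=np.cos(q[2]),np.sin(q[2]); return np.array([q[0]+c*P[0]-n*P[1],q[1]+n*P[0]+c*P[1],P[2]])
for sel in (obs,obs[:5],obs[5:]):
    r=lambda q:np.concatenate([proj(p,W(q,P))[0]-px for p,P,px in sel])
    o=least_squares(r,[535,10,0]); print(o.x,np.round(o.fun,1), W(o.x,(80,0,92)))
q=least_squares(lambda q:np.concatenate([proj(p,W(q,P))[0]-px for p,P,px in obs]),[535,10,0]).x
for P,px,p in [((80,0,83),f5(394,115),t),((80,0,83),f4(350,371),s)]:
    w=unproj(p,px,83.5); d=w[:2]-q[:2]; c,n=np.cos(q[2]),np.sin(q[2]); print("tongue",w,c*d[0]+n*d[1],-n*d[0]+c*d[1])
# drift head & collar
S=st(); M=R.from_quat(S["ee_rot"]).as_matrix(); print(M)
cv2.imwrite("pics/w0.png",get_image("wrist")["frame"])
for n,p in(("t",t),("s",s)): print(proj(p,[[470,-333,141.5],[470,-333,80]]))
f=cv2.resize(t["frame"][230:290,360:450],None,fx=8,fy=8,interpolation=cv2.INTER_CUBIC);cv2.imwrite("pics/tstand.png",f)
E
```

```text
[ 5.38910992e+02  1.47257132e+01 -1.02039045e-01] [-0.4 -1.2  0.3 -0.7  0.2  0.3 -0.9  0.3 -1.  -0.2 -1.6 -2.1  0.4  0.
  0.5 -1.2 -0.3 -0.2] [618.49487413   6.57674793  92.        ]
[ 5.38181077e+02  1.37262944e+01 -1.01544991e-01] [-0.1 -0.9  0.6 -0.5  0.6  0.6 -0.5  0.6 -0.6  0. ] [617.76897612   5.61664887  92.        ]
[ 5.40520853e+02  1.64113143e+01 -1.02688479e-01] [-1.5 -1.5  0.6  0.8  0.9 -0.5 -0.1  0.5] [620.09942626   8.21066622  92.        ]
tongue [612.51213973 -48.45261957  83.5       ] 79.65378966206477 -55.35254769279473
tongue [613.09555182 -46.86592473  83.5       ] 80.07254313245421 -53.714678438412164
[[-2.91468058e-01 -9.56580561e-01 -2.93145683e-05]
 [-9.56580561e-01  2.91468059e-01 -9.81794177e-06]
 [ 1.79359126e-05  2.51801298e-05 -1.00000000e+00]]
[[418.57770549 257.28630788]
 [409.05794076 259.43778441]]
[[211.29812019 126.10754016]
 [214.06152785 143.66799453]]
```

View pics/tstand.png

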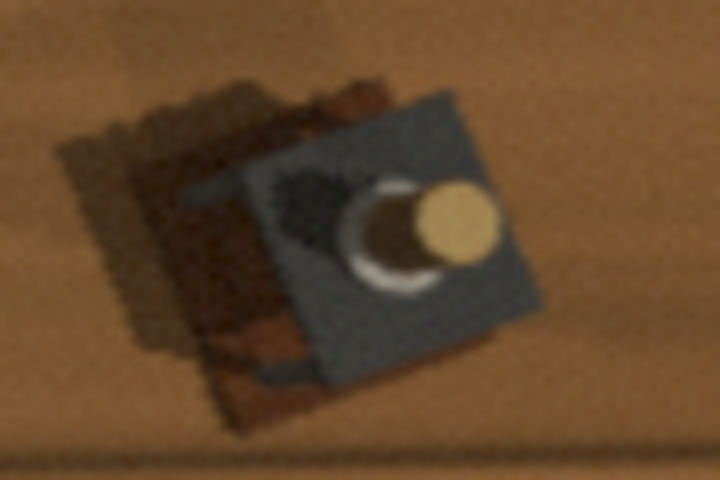

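Call:
apply_moves(steps=[{"hand": 0, "xyz": [3.2, -2.7, 0], "delta_rot": [0, 0, 0.07]}, {"hand": 0, "xyz": [64.5, -54.9, 0], "delta_rot": [0, 0, 1.376]}, {"hand": 0, "xyz": [64.5, -54.9, 0], "delta_rot": [0, 0, 1.376]}, {"hand": 0, "xyz": [64.5, -54.9, 0], "delta_rot": [0, 0, 1.376]}, {"hand": 0, "xyz": [64.5, -54.9, 0], "delta_rot": [0, 0, 1.376]}, {"hand": 0, "xyz": [64.5, -54.9, 0], "delta_rot": [0, 0, 1.376]}, {"hand": 0, "xyz": [64.5, -54.9, 0], "delta_rot": [0, 0, 1.376]}, {"hand": 0, "xyz": [64.5, -54.9, 0], "delta_rot": [0, 0, 1.376]}, {"hand": 0, "xyz": [64.5, -54.9, 0], "delta_rot": [0, 0, 1.376]}, {"hand": 0, "xyz": [64.5, -54.9, 0], "delta_rot": [0, 0, 1.376]}, {"hand": 0, "xyz": [64.5, -54.9, 0], "delta_rot": [0, 0, 1.376]}, {"hand": 0, "xyz": [64.5, -54.9, 0], "delta_rot": [0, 0, 1.376]}])

```text
clock: 2.8
position: [381.3, 137.2, 253.9]
ee_rot: [0.053, 0.999, 0.001, 0.001]
contact_force: [1.5, 0.7, 0.1]
gripper_width: -0.0
```

```bash
cat >> h.py <<'E'
def plan(target,yawx=None,pr=True):
    """shift in tool cm to world target (mm), rot about tool z to bring tool x to world angle"""
    s=st(); M=R.from_quat(s["ee_rot"]).as_matrix()
    d=M.T@(np.array(target)-s["position"])/10
    yaw=np.arctan2(M[1,0],M[0,0]); out=dict(xyz=np.round(d,2))
    rot=np.zeros(3)
    if yawx is not None:
        best=min([yawx+k*np.pi*2 for k in(-1,0,1)],key=lambda a:abs(a-yaw))
        c,n=np.cos(best),np.sin(best); D=np.array([[c,n,0],[n,-c,0],[0,0,-1]])
        rot=R.from_matrix(M.T@D).as_rotvec()
    out["rot"]=np.round(rot,3)
    if pr: print("t",s["clock"],"pos",np.round(s["position"],1),"yaw",round(yaw,3),"tilt",np.round(M[:,2],4),"F",np.round(s["contact_force"],1),"w",round(s["gripper_width"],1),"q",np.round(s["joints"],2)); print(out)
PO=np.array([538.9,14.7]); YAW=-0.102
def pw(x,y,z): c,n=np.cos(YAW),np.sin(YAW); return np.array([PO[0]+c*x-n*y,PO[1]+n*x+c*y,z])
def wp(X): c,n=np.cos(YAW),np.sin(YAW); d=np.array(X[:2])-PO; return np.array([c*d[0]+n*d[1],-n*d[0]+c*d[1],X[2]])
E
python3 -c "
from h import *
print(arm.nose_length); plan(pw(0,-195,253),YAW+np.pi)"
```

```text
22.0
t 2.8 pos [381.3 137.2 253.9] yaw 3.036 tilt [ 0.0013  0.001  -1.    ] F [1.5 0.7 0.1] w -0.0 q [ 0.75 -0.   -0.49  0.   -1.09 -0.86]
{'xyz': array([-17.02, -30.03,   0.08]), 'rot': array([ 0.001,  0.001, -0.003])}
```

Call:
apply_moves(steps=[{"hand": 0, "xyz": [-17, -30, 0], "delta_rot": [0, 0, 0]}, {"hand": 0, "xyz": [-17, -30, 0], "delta_rot": [0, 0, 0]}, {"hand": 0, "xyz": [-17, -30, 0], "delta_rot": [0, 0, 0]}, {"hand": 0, "xyz": [-17, -30, 0], "delta_rot": [0, 0, 0]}, {"hand": 0, "xyz": [-17, -30, 0], "delta_rot": [0, 0, 0]}, {"hand": 0, "xyz": [-17, -30, 0], "delta_rot": [0, 0, 0]}, {"hand": 0, "xyz": [-17, -30, 0], "delta_rot": [0, 0, 0]}, {"hand": 0, "xyz": [-17, -30, 0], "delta_rot": [0, 0, 0]}, {"hand": 0, "xyz": [-17, -30, 0], "delta_rot": [0, 0, 0]}, {"hand": 0, "xyz": [-17, -30, 9], "delta_rot": [0, 0, 0]}, {"hand": 0, "xyz": [-17, -30, 14], "delta_rot": [0, 0, 0]}])

```text
clock: 3.72
position: [522.1, -177.9, 171.2]
ee_rot: [0.052, 0.999, -0.0, 0.004]
contact_force: [0.1, 0.3, -1.3]
gripper_width: 0.1
```

```bash
python3 -c "
from h import *
plan(pw(0,-195,67),YAW+np.pi)
for n in ['wrist','scene']:
  p=get_image(n); cv2.imwrite('pics/'+n+'1.png',p['frame'])
  print([(np.round(wp(d['xyz'])),d['confidence']) for d in nets.pinpoint(p,'push_plate')])
"
```

```text
t 3.7167 pos [ 522.1 -177.9  171.2] yaw 3.038 tilt [ 7.6e-03 -6.0e-04 -1.0e+00] F [ 0.1  0.3 -1.3] w 0.1 q [-0.03  0.33 -0.3   0.   -0.94 -0.07]
{'xyz': array([ 0.36, -0.17, 10.42]), 'rot': array([ 0.   ,  0.008, -0.001])}
[]
[(array([  -0., -152.,   67.]), 0.82), (array([ -33., -355.,   77.]), 0.21)]
```

Call:
apply_moves(steps=[{"hand": 0, "xyz": [0, 0, 4], "delta_rot": [0, 0, 0]}, {"hand": 0, "xyz": [0, 0, 8], "delta_rot": [0, 0, 0]}, {"hand": 0, "xyz": [0, 0, 10.3], "delta_rot": [0, 0, 0]}, {"hand": 0, "xyz": [0, 0, 10.3], "delta_rot": [0, 0, 0]}, {"hand": 0, "xyz": [0, 1, 10.3], "delta_rot": [0, 0, 0]}, {"hand": 0, "xyz": [0, 2, 10.3], "delta_rot": [0, 0, 0]}])

```text
clock: 4.42
position: [524.9, -156.1, 70.3]
ee_rot: [0.05, 0.999, -0.0, 0.003]
contact_force: [-0.1, -0.2, -0.2]
gripper_width: -0.5
```

```bash
python3 -c "
from h import *
plan(pw(0,-115,67),YAW+np.pi);print(wp(st()['position']))
p=get_image('scene'); cv2.imwrite('pics/s2.png',cv2.resize(p['frame'][100:270,180:370],None,fx=4,fy=4)[:600])
"
```

```text
t 4.4167 pos [ 524.9 -156.1   70.3] yaw 3.041 tilt [ 6.5e-03 -9.0e-04 -1.0e+00] F [-0.1 -0.2 -0.2] w -0.5 q [ 0.01  0.46 -0.41  0.   -0.7  -0.11]
{'xyz': array([0.34, 5.64, 0.33]), 'rot': array([-0.   ,  0.007,  0.002])}
[   3.43460161 -171.35790765   70.30949982]
```

View pics/s2.png

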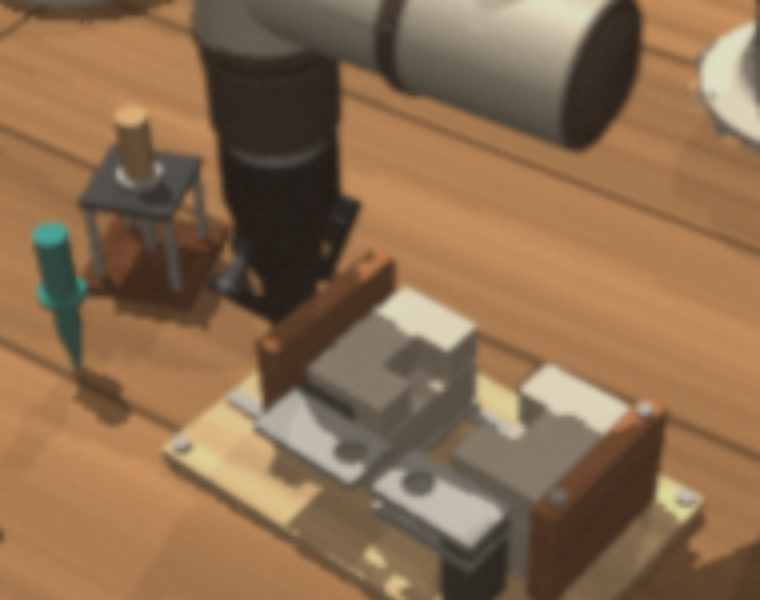

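The fingers are behind the back plate at about (290,315) in the zoom, with the tip clear of the board. I'll push next.

Call:
apply_moves(steps=[{"hand": 0, "xyz": [0.15, 0.6, 0.2], "delta_rot": [0, 0, 0]}, {"hand": 0, "xyz": [0.3, 1.2, 0.3], "delta_rot": [0, 0, 0]}, {"hand": 0, "xyz": [0.3, 1.8, 0.3], "delta_rot": [0, 0, 0]}, {"hand": 0, "xyz": [0.3, 2.4, 0.3], "delta_rot": [0, 0, 0]}, {"hand": 0, "xyz": [0.3, 3.0, 0.3], "delta_rot": [0, 0, 0]}, {"hand": 0, "xyz": [0.3, 3.6, 0.3], "delta_rot": [0, 0, 0]}, {"hand": 0, "xyz": [0.3, 4.1, 0.3], "delta_rot": [0, 0, 0]}, {"hand": 0, "xyz": [0.3, 4.5, 0.3], "delta_rot": [0, 0, 0]}, {"hand": 0, "xyz": [0.3, 4.8, 0.3], "delta_rot": [0, 0, 0]}, {"hand": 0, "xyz": [0.3, 5.0, 0.3], "delta_rot": [0, 0, 0]}])

```text
clock: 5.3
position: [525.9, -107.2, 66.5]
ee_rot: [0.05, 0.999, -0.001, 0.003]
contact_force: [1.7, -8.6, 3.0]
gripper_width: -0.1
```

```bash
python3 -c "
from h import *
plan(pw(0,-115,67),YAW+np.pi);print(wp(st()['position']))
"
```

```text
t 5.3 pos [ 525.9 -107.2   66.5] yaw 3.041 tilt [ 0.0053 -0.0015 -1.    ] F [ 1.7 -8.6  3. ] w -0.1 q [ 0.1   0.45 -0.44  0.   -0.68 -0.21]
{'xyz': array([-0.05,  0.76, -0.05]), 'rot': array([-0.001,  0.005,  0.002])}
[  -0.4796556  -122.57281824   66.49085141]
```

Call:
apply_moves(steps=[{"hand": 0, "xyz": [0, 0.2, 0], "delta_rot": [0, 0, 0]}, {"hand": 0, "xyz": [0, 0.4, 0], "delta_rot": [0, 0, 0]}, {"hand": 0, "xyz": [0, 0.6, 0], "delta_rot": [0, 0, 0]}, {"hand": 0, "xyz": [0, 0.7, 0], "delta_rot": [0, 0, 0]}])

```text
clock: 5.63
position: [526.2, -102.2, 66.5]
ee_rot: [0.05, 0.999, -0.002, 0.002]
contact_force: [1.1, -22.5, 1.9]
gripper_width: 0.1
```

Call:
apply_moves(steps=[{"hand": 0, "xyz": [0, 0.15, 0], "delta_rot": [0, 0, 0]}, {"hand": 0, "xyz": [0, 0.3, 0], "delta_rot": [0, 0, 0]}])

```text
clock: 5.8
position: [526.1, -102.0, 66.6]
ee_rot: [0.05, 0.999, -0.003, 0.001]
contact_force: [3.3, -40.6, -0.7]
gripper_width: 0.1
```

Call:
apply_moves(steps=[{"hand": 0, "xyz": [0, 0, 0], "delta_rot": [0, 0, 0]}, {"hand": 0, "xyz": [0, -1.5, 0], "delta_rot": [0, 0, 0]}, {"hand": 0, "xyz": [0, -4, 0], "delta_rot": [0, 0, 0]}, {"hand": 0.7, "xyz": [0, -6, -4], "delta_rot": [0, 0, 0]}, {"hand": 0.7, "xyz": [0, -6, -8], "delta_rot": [0, 0, 0]}, {"hand": 0.7, "xyz": [0, -6, -12], "delta_rot": [0, 0, 0]}, {"hand": 0.7, "xyz": [0, -6, -15], "delta_rot": [0, 0, 0]}, {"hand": 0.7, "xyz": [0, -6, -15], "delta_rot": [0, 0, 0]}])

```text
clock: 6.47
position: [523.0, -156.8, 223.3]
ee_rot: [0.05, 0.999, -0.001, 0.009]
contact_force: [0.6, -0.2, 0.5]
gripper_width: 59.2
```

```bash
cat > look.py <<'E'
from h import *
import pickle,sys
for n in sys.argv[2:]:
    p=get_image(n); pickle.dump(p,open(f"{n}.pkl","wb")); cv2.imwrite(f"pics/{sys.argv[1]}_{n}.png",p["frame"])
    for l in ["ear_hole","tongue_hole","drift_center","drift_head","push_plate","stand"]:
        print(n,l,[(np.round(d["xyz"],1).tolist(),np.round(wp(d["xyz"]),1).tolist(),round(d["confidence"],2)) for d in nets.pinpoint(p,l)[:3]])
E
python3 look.py a scene top wrist
python3 - <<'E'
from h import *
import pickle
p=pickle.load(open("scene.pkl","rb")); cv2.imwrite("pics/a_sz.png",cv2.resize(p['frame'][120:270,180:370],None,fx=4,fy=4,interpolation=cv2.INTER_CUBIC))
plan([470,-333,260],YAW+np.pi/2)
E
```

```text
scene ear_hole [([616.7, 6.5, 92.9], [78.2, -0.2, 92.9], 0.87)]
scene tongue_hole [([614.3, -0.5, 84.7], [76.6, -7.4, 84.7], 0.72)]
scene drift_center [([471.2, -331.6, 73.4], [-32.1, -351.4, 73.4], 0.57), ([585.6, -306.4, 57.6], [79.2, -314.7, 57.6], 0.5)]
scene drift_head [([474.4, -329.3, 140.9], [-29.1, -348.8, 140.9], 0.75), ([587.0, -308.1, 123.2], [80.7, -316.2, 123.2], 0.75)]
scene push_plate [([530.3, -89.0, 66.6], [2.0, -104.0, 66.6], 0.85)]
scene stand [([469.0, -332.8, -1.1], [-34.2, -352.8, -1.1], 0.87)]
top ear_hole [([690.4, 244.1, 27.7], [127.4, 243.6, 27.7], 0.59)]
top tongue_hole []
top drift_center [([469.6, -330.2, 76.5], [-33.8, -350.2, 76.5], 0.47)]
top drift_head [([470.4, -329.5, 74.0], [-33.1, -349.4, 74.0], 0.64), ([472.6, -336.1, 137.8], [-30.2, -355.7, 137.8], 0.61)]
top push_plate [([528.3, -86.9, 57.6], [-0.2, -102.2, 57.6], 0.76)]
top stand [([469.9, -328.0, -0.7], [-33.7, -347.9, -0.7], 0.9), ([503.0, 292.7, 39.0], [-64.0, 272.9, 39.0], 0.32)]
wrist ear_hole []
wrist tongue_hole []
wrist drift_center []
wrist drift_head []
wrist push_plate [([528.3, -85.4, 63.3], [-0.4, -100.7, 63.3], 0.95)]
wrist stand []
t 7.5167 pos [ 519.  -156.3  214. ] yaw 3.041 tilt [ 1.e-04  0.e+00 -1.e+00] F [ 0.1 -0.5 -0.5] w 59.7 q [ 0.01  0.28 -0.26 -0.   -1.04 -0.11]
{'xyz': array([  3.1 , -18.08,  -4.6 ]), 'rot': array([0.   , 0.   , 1.572])}
```

View pics/a_sz.png

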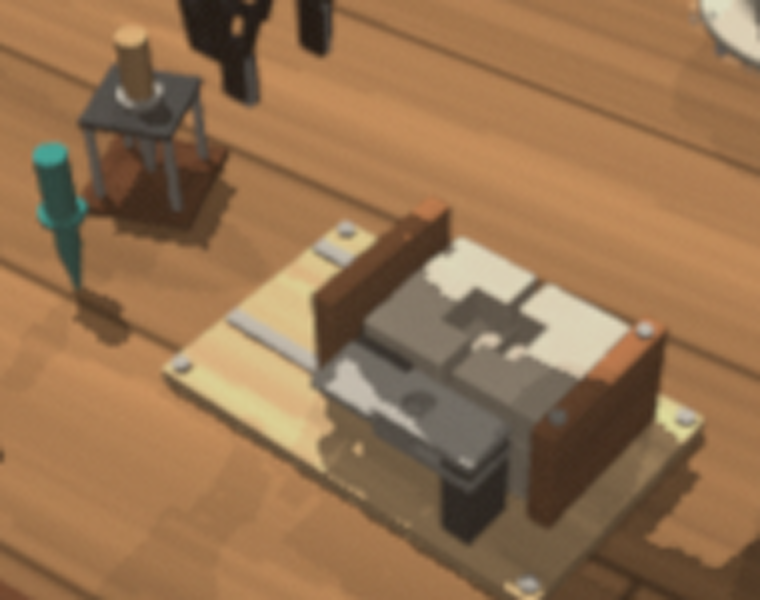

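View pics/a_wrist.png

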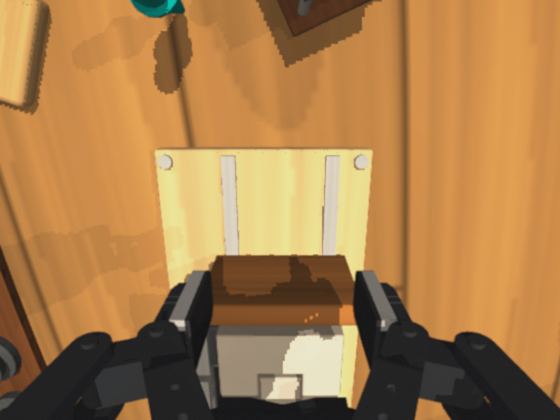

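The mould halves meet at about (540,285) in the zoom and the carriage is closed, with the plate at press y ≈ -103. I'll go above the drift, turning the jaws along press y.

Call:
apply_moves(steps=[{"hand": 0.7, "xyz": [3.1, -18, 0], "delta_rot": [0, 0, 1.572]}, {"hand": 0.7, "xyz": [3.1, -18, 0], "delta_rot": [0, 0, 1.572]}, {"hand": 0.7, "xyz": [3.1, -18, 0], "delta_rot": [0, 0, 1.572]}, {"hand": 0.7, "xyz": [3.1, -18, 0], "delta_rot": [0, 0, 1.572]}, {"hand": 0.7, "xyz": [3.1, -18, 0], "delta_rot": [0, 0, 1.572]}, {"hand": 0.7, "xyz": [3.1, -18, 0], "delta_rot": [0, 0, 1.572]}, {"hand": 0.7, "xyz": [3.1, -18, 0], "delta_rot": [0, 0, 1.572]}, {"hand": 0.7, "xyz": [3.1, -18, 0], "delta_rot": [0, 0, 1.572]}, {"hand": 0.7, "xyz": [3.1, -18, 0], "delta_rot": [0, 0, 1.572]}, {"hand": 0.7, "xyz": [3.1, -18, 0], "delta_rot": [0, 0, 1.572]}, {"hand": 0.7, "xyz": [3.1, -18, 0], "delta_rot": [0, 0, 1.572]}, {"hand": 0.7, "xyz": [3.1, -18, 0], "delta_rot": [0, 0, 1.572]}])

```text
clock: 8.52
position: [470.0, -332.3, 214.0]
ee_rot: [0.72, 0.694, 0.0, -0.0]
contact_force: [-1.0, -0.2, 0.5]
gripper_width: 59.5
```

Call:
apply_moves(steps=[{"hand": 0.7, "xyz": [0, 0, 0], "delta_rot": [0, 0, 0.07]}, {"hand": 0.7, "xyz": [0, 0, 0], "delta_rot": [0, 0, 0.07]}, {"hand": 0.7, "xyz": [0, 0, 0], "delta_rot": [0, 0, 0.07]}])

```text
clock: 8.77
position: [470.0, -332.2, 214.0]
ee_rot: [0.741, 0.672, 0.0, 0.0]
contact_force: [-0.6, 0.3, -0.3]
gripper_width: 59.9
```

```bash
python3 look.py b wrist scene; python3 -c "
from h import *
plan([470.5,-331.5,200],YAW+np.pi/2)"
```

```text
wrist ear_hole [([738.2, -296.1, 8.7], [229.9, -288.9, 8.7], 0.29)]
wrist tongue_hole []
wrist drift_center [([471.5, -333.2, 72.4], [-31.6, -353.0, 72.4], 0.7), ([586.7, -307.8, 58.7], [80.4, -316.0, 58.7], 0.68)]
wrist drift_head [([470.8, -334.0, 135.9], [-32.2, -353.8, 135.9], 0.64), ([585.3, -307.8, 122.6], [79.0, -316.1, 122.6], 0.62)]
wrist push_plate []
wrist stand [([472.2, -337.6, 1.9], [-30.5, -357.3, 1.9], 0.74)]
scene ear_hole [([619.5, 6.3, 95.9], [81.0, -0.1, 95.9], 0.6)]
scene tongue_hole [([613.2, -2.7, 86.1], [75.7, -9.7, 86.1], 0.72)]
scene drift_center [([588.0, -304.0, 54.4], [81.3, -312.0, 54.4], 0.74), ([471.8, -331.6, 76.9], [-31.5, -351.3, 76.9], 0.71), ([525.0, -87.3, 63.4], [-3.4, -102.9, 63.4], 0.38)]
scene drift_head [([475.3, -332.2, 142.0], [-27.9, -351.6, 142.0], 0.61)]
scene push_plate [([504.2, 291.7, 33.2], [-62.7, 272.0, 33.2], 0.72), ([526.8, -89.6, 65.5], [-1.4, -105.0, 65.5], 0.66)]
scene stand [([472.4, -330.6, -0.1], [-31.0, -350.3, -0.1], 0.64)]
t 9.4667 pos [ 470.  -332.2  214. ] yaw 1.471 tilt [-0.  0. -1.] F [-0.6  1.2  0.2] w 60.0 q [-0.33  0.33 -0.17 -0.   -1.06 -1.34]
{'xyz': array([0.08, 0.04, 1.4 ]), 'rot': array([-0.   , -0.   ,  0.002])}
```

View pics/b_wrist.png

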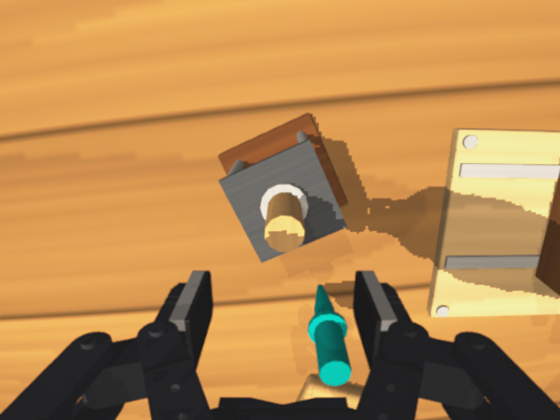

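The wrist view shows the handle's top disc centred at about (284,233) and the collar at (283,205). The turquoise one is well away, at (333,340).

```bash
python3 -c "
from h import *
import pickle
p=pickle.load(open('wrist.pkl','rb')); print(unproj(p,(284.5,233),136),unproj(p,(283.5,206),84))
p=pickle.load(open('scene.pkl','rb')); cv2.imwrite('pics/b_sz.png',cv2.resize(p['frame'][115:175,190:250],None,fx=8,fy=8,interpolation=cv2.INTER_CUBIC))"
```

```text
[ 469.73104171 -331.24159617  136.        ] [ 470.46209072 -331.73063712   84.        ]
```

View pics/b_sz.png

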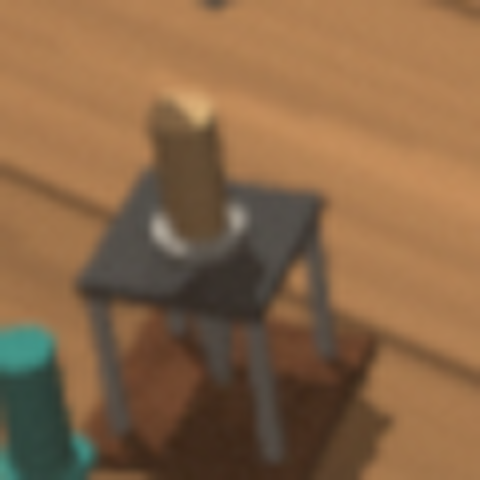

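Call:
apply_moves(steps=[{"hand": 0.7, "xyz": [0.05, 0, 3], "delta_rot": [0, 0, 0]}, {"hand": 0.7, "xyz": [0.05, 0, 6], "delta_rot": [0, 0, 0]}, {"hand": 0.7, "xyz": [0.05, 0, 8.5], "delta_rot": [0, 0, 0]}, {"hand": 0.7, "xyz": [0.05, 0, 10], "delta_rot": [0, 0, 0]}, {"hand": 0.7, "xyz": [0.05, 0, 10], "delta_rot": [0, 0, 0]}, {"hand": 0.7, "xyz": [0.05, 0, 10], "delta_rot": [0, 0, 0]}, {"hand": 0, "xyz": [0.05, 0, 10], "delta_rot": [0, 0, 0]}, {"hand": 0, "xyz": [0.05, 0, 10], "delta_rot": [0, 0, 0]}, {"hand": 0, "xyz": [0.05, 0, 10], "delta_rot": [0, 0, 0]}, {"hand": 0, "xyz": [0.05, 0, 10], "delta_rot": [0, 0, 0]}, {"hand": 0, "xyz": [0.05, 0, 10], "delta_rot": [0, 0, 0]}, {"hand": 0, "xyz": [0.05, 0, 10], "delta_rot": [0, 0, 0]}])

```text
clock: 10.47
position: [470.9, -332.0, 115.6]
ee_rot: [0.741, 0.671, 0.0, 0.001]
contact_force: [0.0, 2.0, 5.3]
gripper_width: 22.8
```

```bash
python3 -c "
from h import *
plan([470.2,-331.6,264],YAW+np.pi/2)
p=get_image('scene'); cv2.imwrite('pics/c_sz.png',cv2.resize(p['frame'][85:175,170:270],None,fx=6,fy=6,interpolation=cv2.INTER_CUBIC))"
```

```text
t 10.4667 pos [ 470.9 -332.   115.6] yaw 1.471 tilt [ 0.0025 -0.0013 -1.    ] F [0.  2.  5.3] w 22.8 q [-0.33  0.44 -0.29  0.   -0.84 -1.34]
{'xyz': array([  0.02,  -0.04, -14.84]), 'rot': array([0.003, 0.001, 0.002])}
```

View pics/c_sz.png

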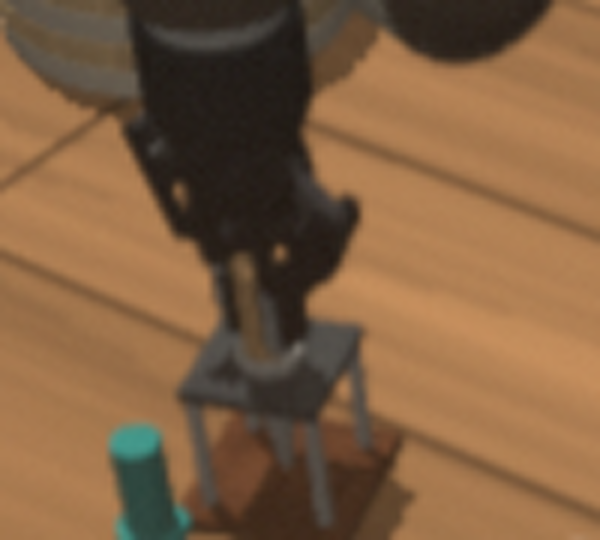

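Call:
apply_moves(steps=[{"hand": 0, "xyz": [0, 0, -1], "delta_rot": [0, 0, 0]}, {"hand": 0, "xyz": [0, 0, -3], "delta_rot": [0, 0, 0]}, {"hand": 0, "xyz": [0, 0, -6], "delta_rot": [0, 0, 0]}, {"hand": 0, "xyz": [0, 0, -9], "delta_rot": [0, 0, 0]}, {"hand": 0, "xyz": [0, 0, -12], "delta_rot": [0, 0, 0]}, {"hand": 0, "xyz": [0, 0, -13], "delta_rot": [0, 0, 0]}, {"hand": 0, "xyz": [0, 0, -13], "delta_rot": [0, 0, 0]}])

```text
clock: 11.1
position: [471.1, -332.3, 247.4]
ee_rot: [0.742, 0.671, 0.001, 0.003]
contact_force: [-0.3, -0.1, -1.7]
gripper_width: 22.6
```

```bash
python3 -c "
from h import *
plan(pw(80,-3,244),YAW+np.pi/2)
p=get_image('scene'); cv2.imwrite('pics/d_sz.png',cv2.resize(p['frame'][55:175,150:290],None,fx=5,fy=5,interpolation=cv2.INTER_CUBIC))
for l in ('drift_center','drift_head'): print(nets.pinpoint(p,l))
p=get_image('wrist'); cv2.imwrite('pics/d_w.png',p['frame'])"
```

```text
t 11.1 pos [ 471.1 -332.3  247.4] yaw 1.471 tilt [ 0.0062 -0.0025 -1.    ] F [-0.3 -0.1 -1.7] w 22.6 q [-0.33  0.3  -0.13  0.   -1.13 -1.34]
{'xyz': array([34.89, 11.27,  0.34]), 'rot': array([0.006, 0.002, 0.002])}
[{'xyz': [586.5, -303.5, 56.5], 'confidence': 0.79}, {'xyz': [471.5, -334.8, 204.6], 'confidence': 0.61}, {'xyz': [475.4, -334.3, 274.5], 'confidence': 0.39}]
[{'xyz': [588.5, -305.8, 122.1], 'confidence': 0.7}, {'xyz': [475.0, -330.7, 270.7], 'confidence': 0.69}]
```

View pics/d_sz.png

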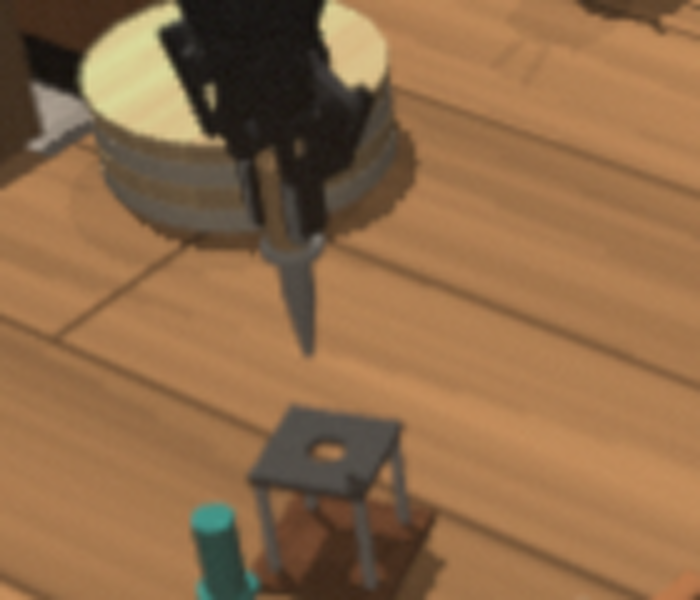

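View pics/d_w.png

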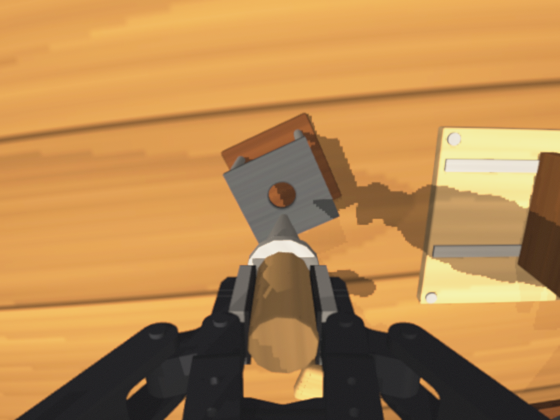

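The drift is held upright. Its tip is at (308,355) in the zoom, which matches the expected projection. I'll move above the ear hole.

Call:
apply_moves(steps=[{"hand": 0, "xyz": [17, 5.6, 0], "delta_rot": [0, 0, 0]}, {"hand": 0, "xyz": [17, 5.6, 0], "delta_rot": [0, 0, 0]}, {"hand": 0, "xyz": [17, 5.6, 0], "delta_rot": [0, 0, 0]}, {"hand": 0, "xyz": [17, 5.6, 0], "delta_rot": [0, 0, 0]}, {"hand": 0, "xyz": [34.9, 11.3, 0], "delta_rot": [0, 0, 0]}, {"hand": 0, "xyz": [34.9, 11.3, 0], "delta_rot": [0, 0, 0]}, {"hand": 0, "xyz": [34.9, 11.3, 0], "delta_rot": [0, 0, 0]}, {"hand": 0, "xyz": [34.9, 11.3, 0], "delta_rot": [0, 0, 0]}, {"hand": 0, "xyz": [34.9, 11.3, 0], "delta_rot": [0, 0, 0]}, {"hand": 0, "xyz": [34.9, 11.3, 0.5], "delta_rot": [0, 0, 0]}, {"hand": 0, "xyz": [34.9, 11.3, 0.5], "delta_rot": [0, 0, 0]}, {"hand": 0, "xyz": [34.9, 11.3, 0.5], "delta_rot": [0, 0, 0]}])

```text
clock: 12.3
position: [616.4, 4.2, 236.6]
ee_rot: [0.741, 0.671, -0.002, -0.001]
contact_force: [0.4, 0.7, -0.9]
gripper_width: 22.8
```

```bash
python3 look.py e wrist top scene; python3 -c "
from h import *
import pickle
plan(pw(80,-3,220),YAW+np.pi/2)
P=st()['position']; print(wp(P))
for n in ('wrist','top','scene'):
  p=pickle.load(open(n+'.pkl','rb')); print(n,'tip exp',proj(p,[P[0],P[1],P[2]-102.6]),'ear',proj(p,pw(80,0,92)))
p=pickle.load(open('scene.pkl','rb'));cv2.imwrite('pics/e_sz.png',cv2.resize(p['frame'][160:260,220:340],None,fx=6,fy=6,interpolation=cv2.INTER_CUBIC))"
```

```text
wrist ear_hole [([618.5, 4.0, 87.5], [80.3, -2.5, 87.5], 0.92)]
wrist tongue_hole [([618.7, -0.8, 81.5], [81.0, -7.3, 81.5], 0.97)]
wrist drift_center [([620.6, 2.1, 194.7], [82.6, -4.2, 194.7], 0.94)]
wrist drift_head [([618.2, 3.6, 258.1], [80.0, -3.0, 258.1], 0.62), ([537.8, 15.1, 2.6], [-1.1, 0.3, 2.6], 0.36)]
wrist push_plate [([529.0, -85.8, 61.3], [0.4, -101.0, 61.3], 0.66), ([541.4, 15.1, 1.4], [2.4, 0.7, 1.4], 0.53)]
wrist stand []
top ear_hole [([616.1, 6.5, 90.3], [77.6, -0.3, 90.3], 0.98)]
top tongue_hole [([622.5, 0.3, 86.2], [84.6, -5.8, 86.2], 0.97)]
top drift_center [([589.5, -302.2, 54.2], [82.6, -310.1, 54.2], 0.75), ([616.3, 4.4, 198.6], [78.0, -2.4, 198.6], 0.65)]
top drift_head [([589.2, -304.1, 124.2], [82.5, -312.0, 124.2], 0.67), ([614.4, 2.2, 264.6], [76.4, -4.7, 264.6], 0.66), ([469.2, -331.1, 0.2], [-34.1, -351.1, 0.2], 0.35)]
top push_plate [([527.9, -88.2, 61.2], [-0.5, -103.5, 61.2], 0.86)]
top stand [([469.8, -328.6, 0.5], [-33.8, -348.6, 0.5], 0.8)]
scene ear_hole [([617.5, 7.7, 92.6], [78.9, 1.0, 92.6], 0.78)]
scene tongue_hole [([614.3, 2.5, 85.4], [76.3, -4.5, 85.4], 0.62)]
scene drift_center [([616.3, 3.3, 198.8], [78.2, -3.5, 198.8], 0.86)]
scene drift_head [([590.6, -305.7, 120.7], [84.1, -313.5, 120.7], 0.7), ([619.1, 3.4, 264.1], [80.9, -3.1, 264.1], 0.63)]
scene push_plate [([528.3, -89.0, 67.9], [0.0, -104.2, 67.9], 0.96)]
scene stand [([471.2, -330.8, 0.8], [-32.2, -350.6, 0.8], 0.68)]
t 13.35 pos [617.4   4.3 238.9] yaw 1.471 tilt [-0. -0. -1.] F [-0.4 -0.2 -1.8] w 22.9 q [ 0.27  0.38 -0.03 -0.   -1.16 -1.94]
{'xyz': array([-0.06,  0.08,  1.89]), 'rot': array([-0.   ,  0.   ,  0.002])}
[ 79.20100056  -2.38928257 238.94632229]
wrist tip exp [[283.27237632 222.32087875]] ear [[286.41719685 202.55959011]]
top tip exp [[266.33718959 195.74669598]] ear [[265.79953264 199.76128776]]
scene tip exp [[283.33562571 206.69224035]] ear [[284.08966093 220.18037041]]
```

View pics/e_wrist.png

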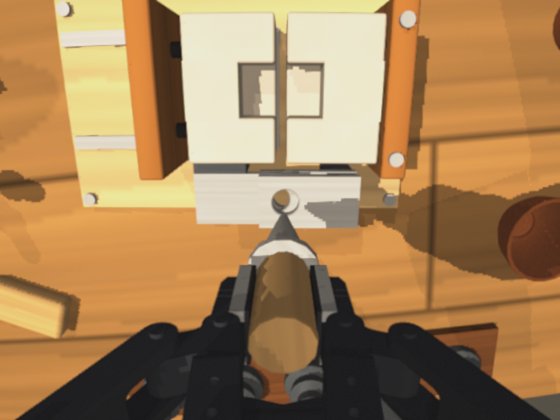

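View pics/e_sz.png

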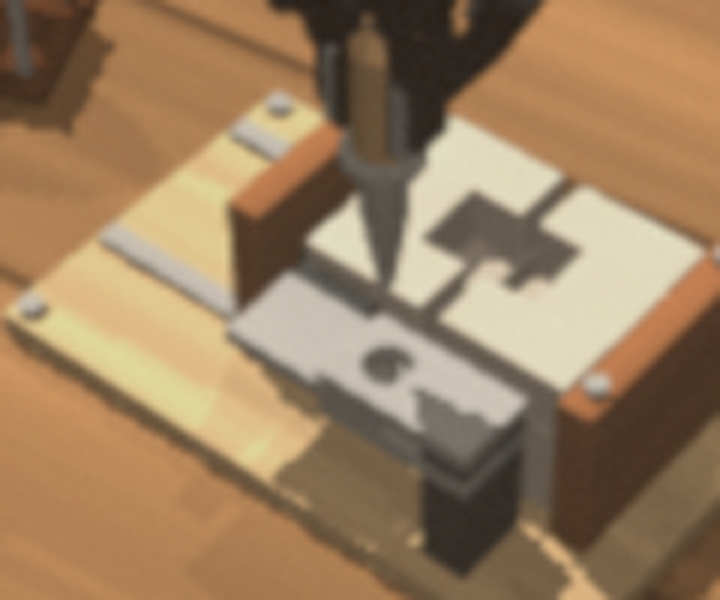

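The wrist view shows the ear hole at (286,201), as predicted, with the tongue's crescent on its right. The drift point is at (284,213), so it lines up and I'll lower it.

Call:
apply_moves(steps=[{"hand": 0, "xyz": [-0.06, 0.08, 1.5], "delta_rot": [0, 0, 0]}, {"hand": 0, "xyz": [-0.06, 0.08, 2.5], "delta_rot": [0, 0, 0]}, {"hand": 0, "xyz": [-0.06, 0.08, 3.2], "delta_rot": [0, 0, 0]}, {"hand": 0, "xyz": [-0.06, 0.08, 3.8], "delta_rot": [0, 0, 0]}, {"hand": 0, "xyz": [-0.06, 0.08, 4.2], "delta_rot": [0, 0, 0]}, {"hand": 0, "xyz": [-0.06, 0.08, 4.2], "delta_rot": [0, 0, 0]}])

```text
clock: 13.85
position: [617.7, 3.5, 195.8]
ee_rot: [0.742, 0.671, -0.001, -0.001]
contact_force: [-0.1, 0.2, -2.3]
gripper_width: 22.5
```

```bash
python3 -c "
from h import *
plan(pw(80,-3,170),YAW+np.pi/2); print(wp(st()['position']))
for n in ('wrist','scene'):
  p=get_image(n); cv2.imwrite('pics/f_'+n+'.png',p['frame'] if n=='wrist' else cv2.resize(p['frame'][160:260,220:340],None,fx=6,fy=6,interpolation=cv2.INTER_CUBIC))"
```

```text
t 13.85 pos [617.7   3.5 195.8] yaw 1.47 tilt [-2.1e-03 -4.0e-04 -1.0e+00] F [-0.1  0.2 -2.3] w 22.5 q [ 0.27  0.42 -0.09 -0.   -1.06 -1.94]
{'xyz': array([0.02, 0.05, 2.58]), 'rot': array([-0.002,  0.001,  0.002])}
[ 79.52662789  -3.16185704 195.79632722]
```

View pics/f_wrist.png

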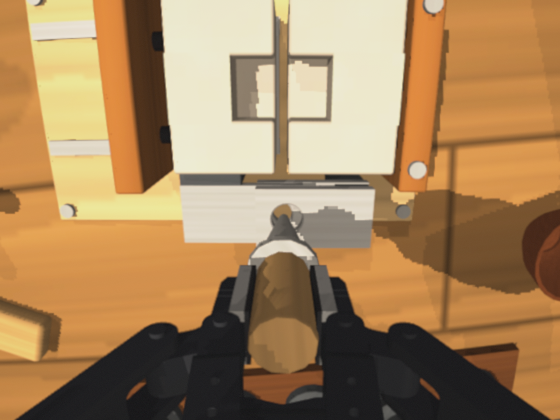

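View pics/f_scene.png

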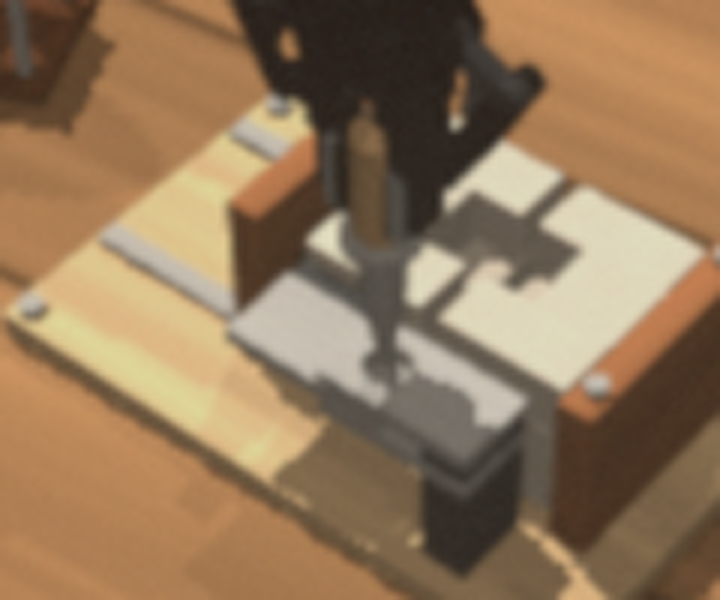

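The tip sits at the hole's mouth, at (283,212) in the wrist view. I'll lower it slowly.

Call:
apply_moves(steps=[{"hand": 0, "xyz": [0, 0, 0.4], "delta_rot": [0, 0, 0]}, {"hand": 0, "xyz": [0, 0, 0.8], "delta_rot": [0, 0, 0]}, {"hand": 0, "xyz": [0, 0, 1.2], "delta_rot": [0, 0, 0]}, {"hand": 0, "xyz": [0, 0, 1.2], "delta_rot": [0, 0, 0]}])

```text
clock: 14.28
position: [617.5, 3.5, 183.9]
ee_rot: [0.742, 0.671, -0.001, -0.001]
contact_force: [-0.1, 0.3, -2.8]
gripper_width: 22.7
```

Call:
apply_moves(steps=[{"hand": 0, "xyz": [0, 0, 0.3], "delta_rot": [0, 0, 0]}, {"hand": 0, "xyz": [0, 0, 0.6], "delta_rot": [0, 0, 0]}, {"hand": 0, "xyz": [0, 0, 0.6], "delta_rot": [0, 0, 0]}])

```text
clock: 14.53
position: [617.8, 3.5, 178.2]
ee_rot: [0.742, 0.671, -0.001, -0.0]
contact_force: [-0.1, -0.0, -2.1]
gripper_width: 22.3
```

Call:
apply_moves(steps=[{"hand": 0, "xyz": [0, 0, 0.3], "delta_rot": [0, 0, 0]}, {"hand": 0, "xyz": [0, 0, 0.6], "delta_rot": [0, 0, 0]}, {"hand": 0, "xyz": [0, 0, 0.6], "delta_rot": [0, 0, 0]}])

```text
clock: 14.78
position: [617.8, 3.5, 172.2]
ee_rot: [0.742, 0.671, -0.001, -0.0]
contact_force: [-1.1, -0.8, -2.1]
gripper_width: 22.5
```

Call:
apply_moves(steps=[{"hand": 0, "xyz": [0, 0, 0.25], "delta_rot": [0, 0, 0]}, {"hand": 0, "xyz": [0, 0, 0.5], "delta_rot": [0, 0, 0]}, {"hand": 0, "xyz": [0, 0, 0.5], "delta_rot": [0, 0, 0]}])

```text
clock: 15.03
position: [618.0, 3.3, 167.5]
ee_rot: [0.742, 0.671, -0.0, -0.0]
contact_force: [0.3, -0.2, -1.8]
gripper_width: 22.6
```

Call:
apply_moves(steps=[{"hand": 0, "xyz": [0, 0, 0.2], "delta_rot": [0, 0, 0]}, {"hand": 0, "xyz": [0, 0, 0.4], "delta_rot": [0, 0, 0]}, {"hand": 0, "xyz": [0, 0, 0.4], "delta_rot": [0, 0, 0]}])

```text
clock: 15.28
position: [618.3, 3.2, 164.0]
ee_rot: [0.742, 0.671, -0.0, 0.0]
contact_force: [-0.1, -1.5, -1.1]
gripper_width: 22.8
```

```bash
python3 -c "
from h import *
plan(pw(80,-3,170),YAW+np.pi/2); print(wp(st()['position']))
for n in ('wrist','scene'):
  p=get_image(n); cv2.imwrite('pics/g_'+n+'.png',p['frame'] if n=='wrist' else cv2.resize(p['frame'][160:260,220:340],None,fx=6,fy=6,interpolation=cv2.INTER_CUBIC))"
```

```text
t 15.2833 pos [618.3   3.2 164. ] yaw 1.471 tilt [ 3.e-04 -5.e-04 -1.e+00] F [-0.1 -1.5 -1.1] w 22.8 q [ 0.27  0.45 -0.13  0.   -0.99 -1.94]
{'xyz': array([ 0.03, -0.01, -0.6 ]), 'rot': array([0.   , 0.   , 0.002])}
[ 80.14021838  -3.31927888 164.00611045]
```

View pics/g_scene.png

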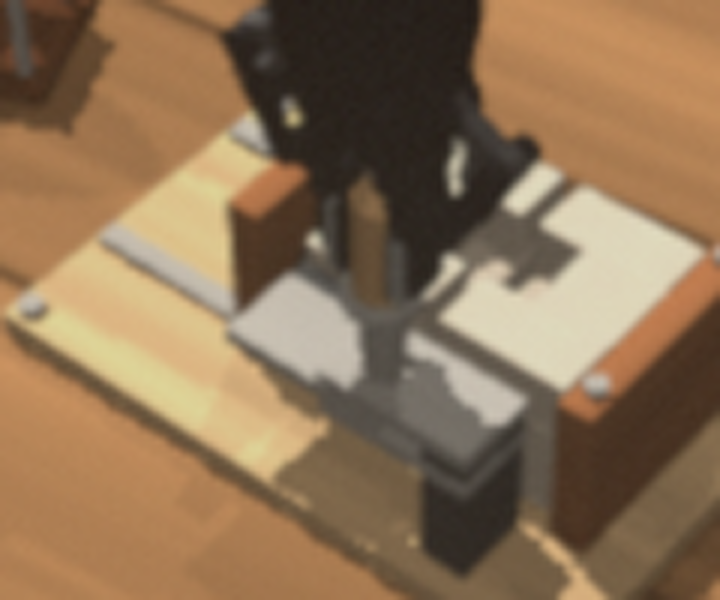

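The point is through both ears (collar about 27 mm above the ear) and a slight side force shows contact. I'll release now.

Call:
apply_moves(steps=[{"hand": 0.35, "xyz": [0, 0, 0], "delta_rot": [0, 0, 0]}, {"hand": 0.6, "xyz": [0, 0, 0], "delta_rot": [0, 0, 0]}, {"hand": 0.9, "xyz": [0, 0, 0], "delta_rot": [0, 0, 0]}, {"hand": 0.9, "xyz": [0, 0, 0], "delta_rot": [0, 0, 0]}, {"hand": 0.9, "xyz": [0, 0, 0], "delta_rot": [0, 0, 0]}, {"hand": 0.9, "xyz": [0, 0, 0], "delta_rot": [0, 0, 0]}, {"hand": 0.9, "xyz": [0, 0, 0], "delta_rot": [0, 0, 0]}, {"hand": 0.9, "xyz": [0, 0, 0], "delta_rot": [0, 0, 0]}])

```text
clock: 16.05
position: [618.2, 3.5, 164.0]
ee_rot: [0.742, 0.671, 0.0, 0.0]
contact_force: [0.2, 0.3, -0.6]
gripper_width: 77.2
```

```bash
python3 look.py h wrist scene | grep -E "drift|tongue"; python3 -c "
from h import *
import pickle
print(st()['gripper_width'],st()['contact_force'])
p=pickle.load(open('scene.pkl','rb'));cv2.imwrite('pics/h_sz.png',cv2.resize(p['frame'][160:260,220:340],None,fx=6,fy=6,interpolation=cv2.INTER_CUBIC))"
```

```text
wrist tongue_hole []
wrist drift_center [([621.0, 5.4, 119.7], [82.6, -0.9, 119.7], 0.85)]
wrist drift_head [([622.9, 19.3, 181.1], [83.1, 13.1, 181.1], 0.93)]
scene tongue_hole [([611.2, 0.4, 84.4], [73.4, -6.9, 84.4], 0.76)]
scene drift_center [([620.2, 6.6, 117.3], [81.7, 0.2, 117.3], 0.65), ([505.2, 290.9, 37.6], [-61.6, 271.3, 37.6], 0.22)]
scene drift_head [([623.2, 19.8, 183.6], [83.3, 13.7, 183.6], 0.52)]
76.57249299983607 [-0.56076976  0.50430973 -0.19835973]
```

View pics/h_sz.png

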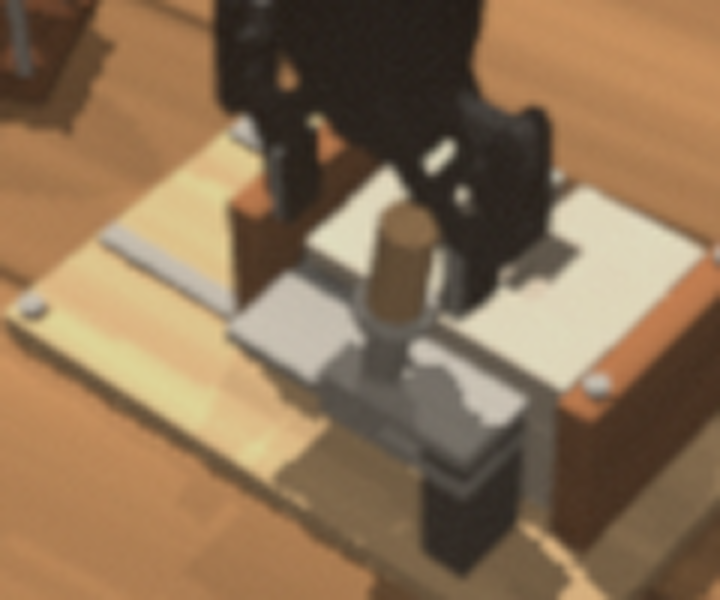

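View pics/h_wrist.png

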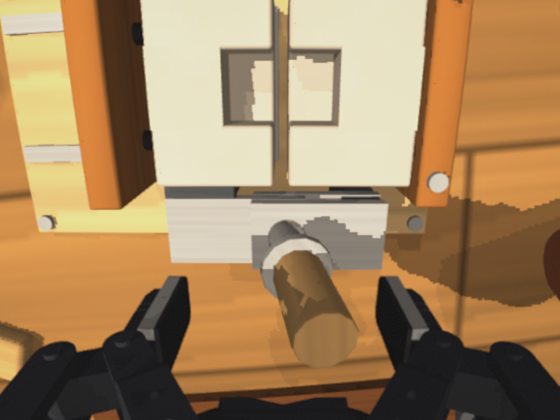

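The drift stands alone, leaning: its head is at about (315,338) in the wrist view, at press (83,13,182). I'll rise, shut the fingers and move over the head.

Call:
apply_moves(steps=[{"hand": 0.9, "xyz": [0, 0, -2], "delta_rot": [0, 0, 0]}, {"hand": 0.9, "xyz": [0, 0, -5], "delta_rot": [0, 0, 0]}, {"hand": 0.9, "xyz": [0, 0, -8], "delta_rot": [0, 0, 0]}, {"hand": 0, "xyz": [0.7, -0.2, -8], "delta_rot": [0, 0, 0]}, {"hand": 0, "xyz": [0.7, -0.2, -8], "delta_rot": [0, 0, 0]}, {"hand": 0, "xyz": [0.7, -0.2, -8], "delta_rot": [0, 0, 0]}, {"hand": 0, "xyz": [0.7, -0.2, -8], "delta_rot": [0, 0, 0]}, {"hand": 0, "xyz": [0.7, -0.2, -8], "delta_rot": [0, 0, 0]}, {"hand": 0, "xyz": [0.7, -0.2, -8], "delta_rot": [0, 0, 0]}])

```text
clock: 17.5
position: [616.5, 10.4, 242.8]
ee_rot: [0.742, 0.671, -0.001, -0.001]
contact_force: [0.2, -0.1, -0.3]
gripper_width: 3.5
```

```bash
python3 look.py i wrist scene | grep -E "drift|tongue"; python3 -c "
from h import *
import pickle
plan(pw(81,4,203),YAW+np.pi/2); print(wp(st()['position']))
p=pickle.load(open('scene.pkl','rb'));cv2.imwrite('pics/i_sz.png',cv2.resize(p['frame'][160:260,220:340],None,fx=6,fy=6,interpolation=cv2.INTER_CUBIC))"
```

```text
wrist tongue_hole []
wrist drift_center [([618.6, 4.0, 118.7], [80.4, -2.5, 118.7], 0.98)]
wrist drift_head [([619.7, 16.5, 180.1], [80.2, 10.0, 180.1], 0.91)]
scene tongue_hole [([612.4, 1.6, 84.1], [74.5, -5.5, 84.1], 0.56), ([625.0, 17.2, 182.4], [85.4, 11.3, 182.4], 0.17)]
scene drift_center [([587.2, -306.7, 58.8], [80.8, -314.8, 58.8], 0.64), ([617.2, 8.0, 122.8], [78.6, 1.3, 122.8], 0.62)]
scene drift_head [([622.9, 17.6, 186.0], [83.3, 11.4, 186.0], 0.87), ([588.4, -306.0, 120.0], [81.9, -314.0, 120.0], 0.77)]
t 18.2 pos [616.9  10.7 244. ] yaw 1.471 tilt [ 1.e-04  0.e+00 -1.e+00] F [-0.2 -0.6  0.3] w 0.2 q [ 0.28  0.38 -0.03 -0.   -1.17 -1.95]
{'xyz': array([0. , 0.3, 4.1]), 'rot': array([ 0.   , -0.   ,  0.002])}
[ 77.97576896   3.9540919  244.03300046]
```

View pics/i_sz.png

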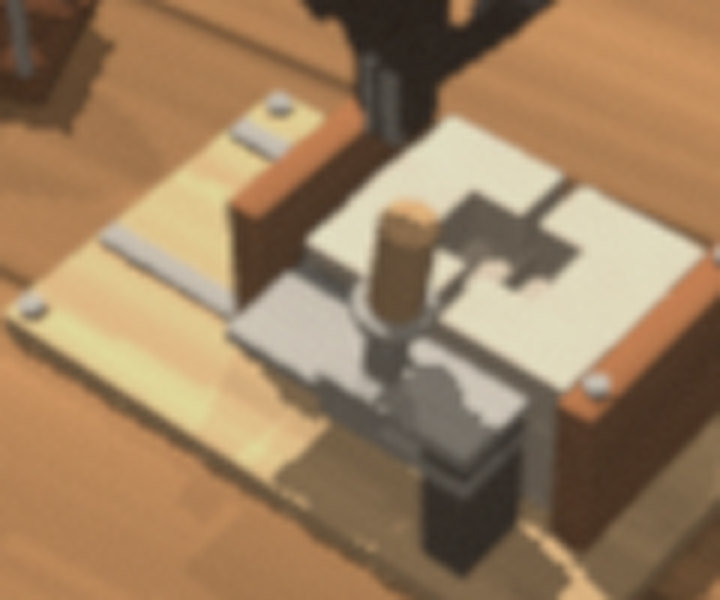

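View pics/i_wrist.png

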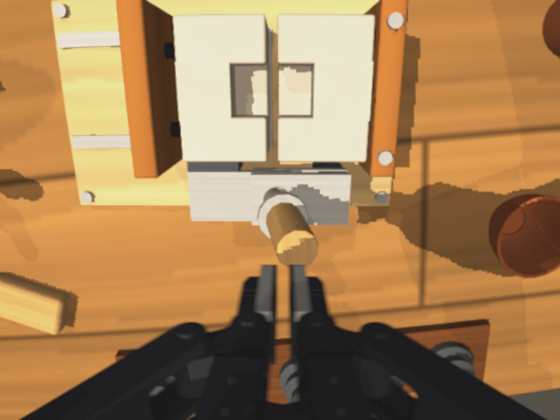

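The drift stands leaning with its head at (297,243) in the wrist view, and the shut fingers are above it. Next I'll come down onto the head.

Call:
apply_moves(steps=[{"hand": 0, "xyz": [0.1, 0.3, 1], "delta_rot": [0, 0, 0]}, {"hand": 0, "xyz": [0.1, 0.3, 2.5], "delta_rot": [0, 0, 0]}, {"hand": 0, "xyz": [0.1, 0.3, 3.5], "delta_rot": [0, 0, 0]}, {"hand": 0, "xyz": [0.1, 0.3, 3.9], "delta_rot": [0, 0, 0]}, {"hand": 0, "xyz": [0.1, 0.3, 4.2], "delta_rot": [0, 0, 0]}, {"hand": 0, "xyz": [0.1, 0.3, 4.2], "delta_rot": [0, 0, 0]}])

```text
clock: 18.7
position: [620.1, 11.4, 201.7]
ee_rot: [0.742, 0.671, -0.0, 0.0]
contact_force: [-0.4, -0.4, -0.1]
gripper_width: -0.2
```

```bash
python3 -c "
from h import *
plan(pw(80,2,170),YAW+np.pi/2); print(wp(st()['position']))
for n in ('wrist','scene'):
  p=get_image(n); cv2.imwrite('pics/j_'+n+'.png',p['frame'] if n=='wrist' else cv2.resize(p['frame'][150:250,220:340],None,fx=6,fy=6,interpolation=cv2.INTER_CUBIC))"
```

```text
t 18.7 pos [620.1  11.4 201.7] yaw 1.471 tilt [-2.e-04 -3.e-04 -1.e+00] F [-0.4 -0.4 -0.1] w -0.2 q [ 0.28  0.42 -0.08  0.   -1.08 -1.95]
{'xyz': array([-0.29, -0.11,  3.17]), 'rot': array([-0.   ,  0.   ,  0.002])}
[ 81.12774043   4.9509208  201.68916202]
```

View pics/j_scene.png

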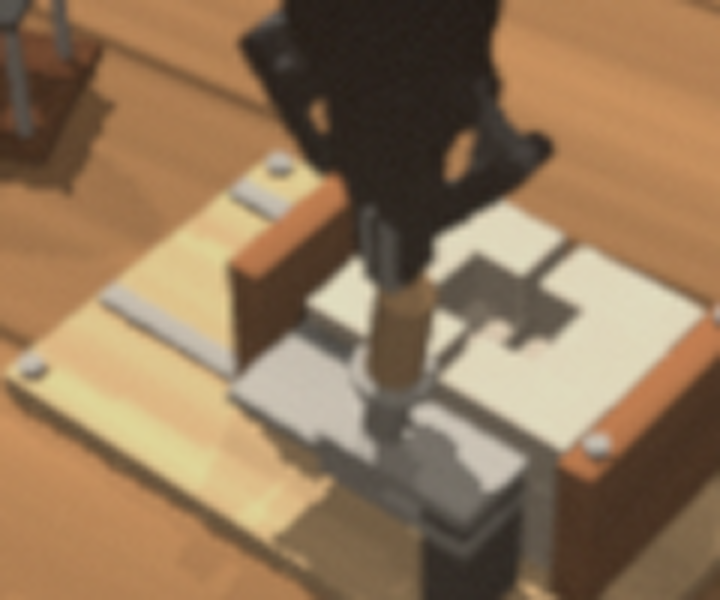

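View pics/j_wrist.png

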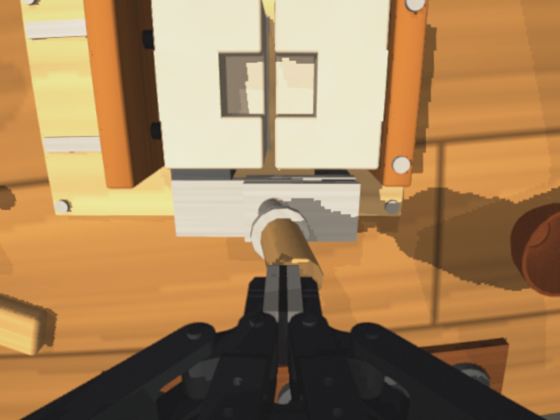

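The fingertips are right at the head's -y edge, near (385,280) in the scene zoom. I'll press down in small steps.

Call:
apply_moves(steps=[{"hand": 0, "xyz": [0, 0, 0.3], "delta_rot": [0, 0, 0]}, {"hand": 0, "xyz": [0, 0, 0.6], "delta_rot": [0, 0, 0]}, {"hand": 0, "xyz": [-0.05, 0, 0.9], "delta_rot": [0, 0, 0]}, {"hand": 0, "xyz": [-0.05, 0, 0.9], "delta_rot": [0, 0, 0]}])

```text
clock: 19.13
position: [620.0, 10.8, 193.1]
ee_rot: [0.742, 0.671, 0.0, 0.0]
contact_force: [0.1, -0.1, 3.1]
gripper_width: 0.0
```

Call:
apply_moves(steps=[{"hand": 0, "xyz": [0, 0, 0.2], "delta_rot": [0, 0, 0]}, {"hand": 0, "xyz": [-0.05, 0, 0.4], "delta_rot": [0, 0, 0]}, {"hand": 0, "xyz": [-0.05, 0, 0.4], "delta_rot": [0, 0, 0]}])

```text
clock: 19.38
position: [619.8, 10.3, 188.9]
ee_rot: [0.742, 0.671, -0.0, -0.0]
contact_force: [-0.1, -0.5, 2.7]
gripper_width: -0.2
```

Call:
apply_moves(steps=[{"hand": 0, "xyz": [0, 0, 0.2], "delta_rot": [0, 0, 0]}, {"hand": 0, "xyz": [-0.05, 0, 0.4], "delta_rot": [0, 0, 0]}, {"hand": 0, "xyz": [-0.05, 0, 0.4], "delta_rot": [0, 0, 0]}])

```text
clock: 19.63
position: [619.7, 9.6, 184.8]
ee_rot: [0.742, 0.671, -0.0, -0.0]
contact_force: [-0.5, -1.0, 3.5]
gripper_width: -0.1
```

```bash
python3 -c "
from h import *
plan(pw(80,1,170),YAW+np.pi/2); print(wp(st()['position']))
for n in ('wrist','scene'):
  p=get_image(n); cv2.imwrite('pics/k_'+n+'.png',p['frame'] if n=='wrist' else cv2.resize(p['frame'][150:250,220:340],None,fx=6,fy=6,interpolation=cv2.INTER_CUBIC))"
```

```text
t 19.6333 pos [619.7   9.6 184.8] yaw 1.471 tilt [-5.e-04 -4.e-04 -1.e+00] F [-0.5 -1.   3.5] w -0.1 q [ 0.28  0.43 -0.1   0.   -1.04 -1.95]
{'xyz': array([-0.22, -0.09,  1.48]), 'rot': array([-0.   ,  0.   ,  0.002])}
[ 80.87521035   3.16675567 184.79393488]
```

View pics/k_scene.png

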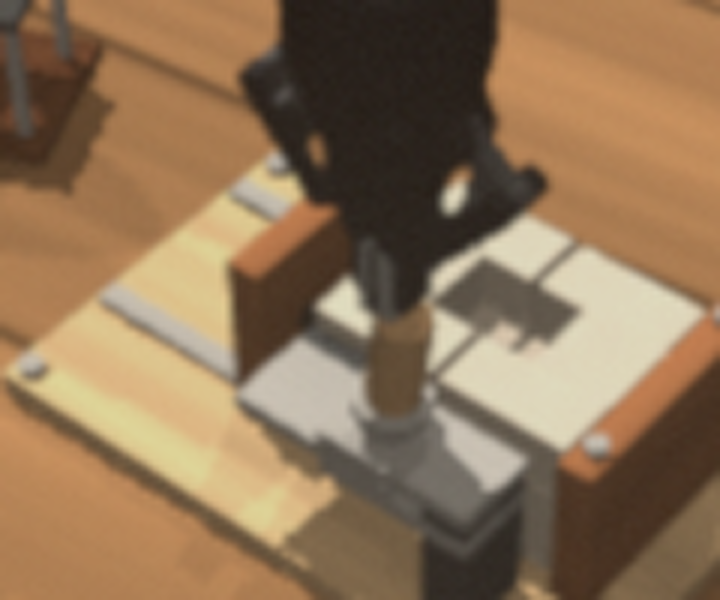

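View pics/k_wrist.png

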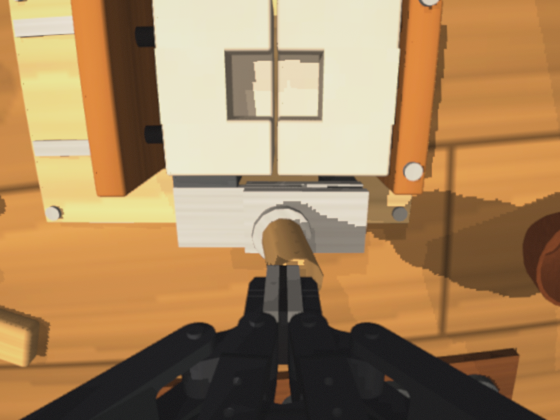

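The drift is sinking, with its collar now about 15 mm above the ear, and the tips are still on the head. I'll keep pressing.

Call:
apply_moves(steps=[{"hand": 0, "xyz": [0, 0, 0.2], "delta_rot": [0, 0, 0]}, {"hand": 0, "xyz": [-0.05, 0, 0.4], "delta_rot": [0, 0, 0]}, {"hand": 0, "xyz": [-0.1, 0, 0.6], "delta_rot": [0, 0, 0]}, {"hand": 0, "xyz": [-0.1, 0, 0.6], "delta_rot": [0, 0, 0]}])

```text
clock: 20.07
position: [620.9, 8.3, 181.3]
ee_rot: [0.741, 0.671, 0.001, 0.002]
contact_force: [-1.6, -3.0, 11.0]
gripper_width: -0.1
```

Call:
apply_moves(steps=[{"hand": 0, "xyz": [0, 0, 0.2], "delta_rot": [0, 0, 0]}, {"hand": 0, "xyz": [-0.05, 0, 0.4], "delta_rot": [0, 0, 0]}, {"hand": 0, "xyz": [-0.1, 0, 0.6], "delta_rot": [0, 0, 0]}, {"hand": 0, "xyz": [-0.1, 0, 0.6], "delta_rot": [0, 0, 0]}])

```text
clock: 20.4
position: [622.3, 6.7, 178.7]
ee_rot: [0.741, 0.672, 0.002, 0.004]
contact_force: [-2.6, -4.7, 19.9]
gripper_width: -0.0
```

```bash
python3 -c "
from h import *
plan(pw(80,1,170),YAW+np.pi/2); print(wp(st()['position']))
for n in ('wrist','scene'):
  p=get_image(n); cv2.imwrite('pics/l_'+n+'.png',p['frame'] if n=='wrist' else cv2.resize(p['frame'][150:250,220:340],None,fx=6,fy=6,interpolation=cv2.INTER_CUBIC))"
```

```text
t 20.4 pos [622.3   6.7 178.7] yaw 1.473 tilt [ 0.0086 -0.0026 -1.    ] F [-2.6 -4.7 19.9] w -0.0 q [ 0.27  0.44 -0.11  0.01 -1.02 -1.94]
{'xyz': array([ 0.05, -0.39,  0.87]), 'rot': array([0.009, 0.002, 0.004])}
[ 83.7808955    0.51334927 178.74139496]
```

View pics/l_scene.png

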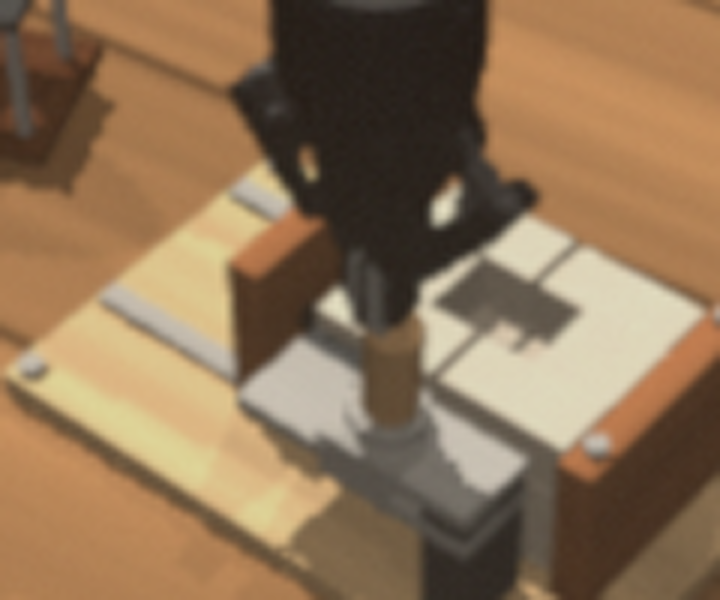

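Call:
apply_moves(steps=[{"hand": 0, "xyz": [0.05, -0.1, 0.2], "delta_rot": [0, 0, 0]}, {"hand": 0, "xyz": [0.05, -0.2, 0.4], "delta_rot": [0, 0, 0]}, {"hand": 0, "xyz": [0.05, -0.2, 0.4], "delta_rot": [0, 0, 0]}])

```text
clock: 20.75
position: [621.5, 6.9, 177.2]
ee_rot: [0.741, 0.672, 0.003, 0.005]
contact_force: [-3.3, -5.4, 27.1]
gripper_width: 0.3
```

Call:
apply_moves(steps=[{"hand": 0, "xyz": [0, 0, 0.2], "delta_rot": [0, 0, 0]}, {"hand": 0, "xyz": [0, 0, 0.4], "delta_rot": [0, 0, 0]}, {"hand": 0, "xyz": [0, 0, 0.4], "delta_rot": [0, 0, 0]}])

```text
clock: 21.0
position: [622.8, 6.3, 176.6]
ee_rot: [0.74, 0.672, 0.004, 0.007]
contact_force: [-5.7, -6.8, 36.8]
gripper_width: 0.1
```

Call:
apply_moves(steps=[{"hand": 0, "xyz": [0, 0, -1], "delta_rot": [0, 0, 0]}, {"hand": 0, "xyz": [0, 0, -3], "delta_rot": [0, 0, 0]}, {"hand": 0, "xyz": [0, 0, -4], "delta_rot": [0, 0, 0]}, {"hand": 0, "xyz": [0, 0, -4], "delta_rot": [0, 0, 0]}])

```text
clock: 21.33
position: [618.6, 8.9, 206.8]
ee_rot: [0.742, 0.671, 0.002, 0.001]
contact_force: [0.5, 0.4, -0.3]
gripper_width: 0.4
```

```bash
python3 look.py m wrist scene | grep -E "drift|tongue|ear"; python3 -c "
from h import *
import pickle
plan(pw(80,0,170),YAW+np.pi/2); print(wp(st()['position']))
p=pickle.load(open('scene.pkl','rb'));cv2.imwrite('pics/m_sz.png',cv2.resize(p['frame'][160:260,220:340],None,fx=6,fy=6,interpolation=cv2.INTER_CUBIC))"
```

```text
wrist ear_hole []
wrist tongue_hole [([739.1, -296.7, 10.6], [230.9, -289.4, 10.6], 0.26)]
wrist drift_center [([621.7, 2.1, 91.1], [83.7, -4.1, 91.1], 0.85), ([735.6, -299.1, 11.7], [227.6, -292.1, 11.7], 0.74), ([694.1, 240.7, 25.3], [131.4, 240.6, 25.3], 0.59)]
wrist drift_head [([621.6, 1.2, 150.8], [83.6, -5.0, 150.8], 0.91)]
scene ear_hole [([619.1, 6.3, 93.0], [80.6, -0.2, 93.0], 0.92), ([737.6, -294.8, 8.3], [229.2, -287.7, 8.3], 0.24)]
scene tongue_hole [([612.2, 5.2, 85.7], [73.9, -2.0, 85.7], 0.94)]
scene drift_center [([586.4, -305.9, 57.2], [79.9, -314.1, 57.2], 0.7), ([619.3, 3.1, 94.6], [81.2, -3.4, 94.6], 0.49)]
scene drift_head [([624.1, 6.5, 159.5], [85.6, 0.5, 159.5], 0.83), ([588.3, -308.3, 118.1], [82.0, -316.3, 118.1], 0.75)]
t 22.0333 pos [617.7   8.6 204.9] yaw 1.471 tilt [-1.e-04 -0.e+00 -1.e+00] F [-0.3  0.8  0.2] w 0.4 q [ 0.28  0.41 -0.08 -0.   -1.08 -1.95]
{'xyz': array([-0.2 ,  0.1 ,  3.49]), 'rot': array([-0.   ,  0.   ,  0.002])}
[ 78.9695151    1.98302551 204.91014343]
```

View pics/m_sz.png

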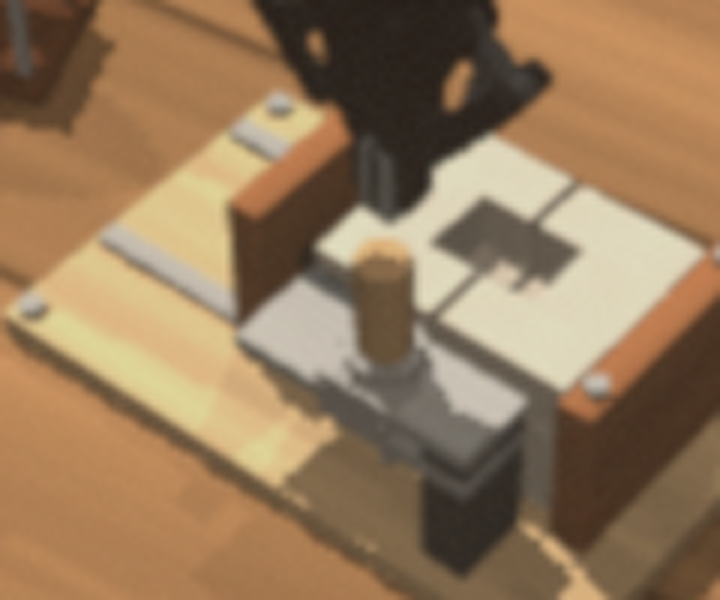

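View pics/m_wrist.png

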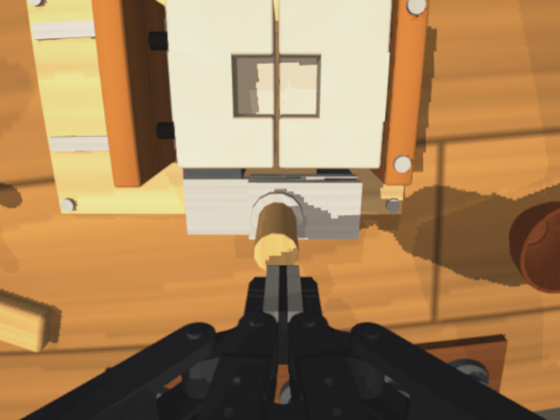

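The drift is nearly upright with its collar about 5 mm up, and the head shows at (276,247) in the wrist view. I'll compute the lean.

```bash
python3 -c "
from h import *
import pickle
p=pickle.load(open('wrist.pkl','rb')); print(wp(unproj(p,(276.5,248),154)),wp(unproj(p,(277.5,213),103)), proj(p,[pw(80,0,154),pw(80,0,103)]))
cv2.imwrite('pics/m_wz.png',cv2.resize(p['frame'][150:290,190:370],None,fx=4,fy=4,interpolation=cv2.INTER_CUBIC))
p=pickle.load(open('scene.pkl','rb')); f=lambda x,y:(220+x/6,160+y/6)
print(wp(unproj(p,f(383,257),154)),proj(p,[pw(80,0,154),pw(80,0,103)]))"
```

```text
[ 77.54874839  -0.84348791 154.        ] [ 76.70166018  -0.88140547 103.        ] [[278.16657239 252.370397  ]
 [278.88937332 217.86113878]]
[ 82.04046973   1.61807139 154.        ] [[283.84692074 202.0176173 ]
 [284.04810587 217.07169719]]
```

View pics/m_wz.png

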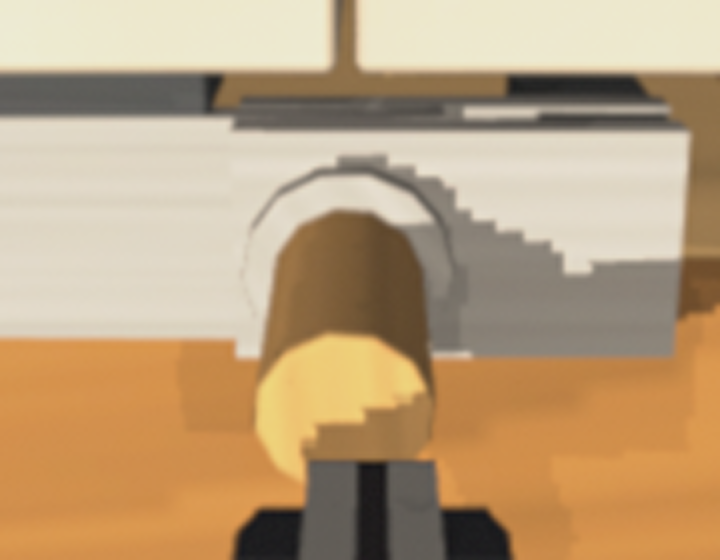

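The head centre at (276,252) matches a nearly upright axis over the ear hole. I'll press again, centred.

Call:
apply_moves(steps=[{"hand": 0, "xyz": [-0.2, 0.1, 1.5], "delta_rot": [0, 0, 0]}, {"hand": 0, "xyz": [-0.2, 0.1, 2.5], "delta_rot": [0, 0, 0]}, {"hand": 0, "xyz": [-0.2, 0.05, 2.9], "delta_rot": [0, 0, 0]}, {"hand": 0, "xyz": [-0.2, 0, 3.2], "delta_rot": [0, 0, 0]}, {"hand": 0, "xyz": [-0.2, -0.1, 3.5], "delta_rot": [0, 0, 0]}])

```text
clock: 22.45
position: [617.0, 6.6, 170.6]
ee_rot: [0.741, 0.671, 0.0, 0.001]
contact_force: [-0.8, 0.1, 3.5]
gripper_width: 0.1
```

Call:
apply_moves(steps=[{"hand": 0, "xyz": [0, -0.05, 0.2], "delta_rot": [0, 0, 0]}, {"hand": 0, "xyz": [0, -0.1, 0.4], "delta_rot": [0, 0, 0]}, {"hand": 0, "xyz": [0, -0.1, 0.4], "delta_rot": [0, 0, 0]}])

```text
clock: 22.7
position: [616.5, 6.6, 170.2]
ee_rot: [0.741, 0.671, 0.001, 0.002]
contact_force: [-5.8, -0.7, 14.4]
gripper_width: 0.3
```

Call:
apply_moves(steps=[{"hand": 0, "xyz": [0, 0.1, 0.3], "delta_rot": [0, 0, 0]}, {"hand": 0, "xyz": [0, 0.1, 0.4], "delta_rot": [0, 0, 0]}, {"hand": 0, "xyz": [0, 0.1, 0.4], "delta_rot": [0, 0, 0]}, {"hand": 0, "xyz": [0, 0.1, 0.4], "delta_rot": [0, 0, 0]}])

```text
clock: 23.03
position: [617.5, 6.4, 170.2]
ee_rot: [0.741, 0.672, 0.002, 0.003]
contact_force: [-10.4, 1.2, 30.0]
gripper_width: 0.0
```

Call:
apply_moves(steps=[{"hand": 0, "xyz": [0, 0, -1], "delta_rot": [0, 0, 0]}, {"hand": 0, "xyz": [0, 0, -3], "delta_rot": [0, 0, 0]}, {"hand": 0, "xyz": [0, 0, -6], "delta_rot": [0, 0, 0]}, {"hand": 0, "xyz": [0, 0, -9], "delta_rot": [0, 0, 0]}, {"hand": 0, "xyz": [0, 0, -9], "delta_rot": [0, 0, 0]}, {"hand": 0, "xyz": [0, 0, -9], "delta_rot": [0, 0, 0]}])

```text
clock: 23.53
position: [617.3, 7.0, 254.3]
ee_rot: [0.742, 0.671, 0.002, 0.001]
contact_force: [-1.2, 0.0, -0.8]
gripper_width: -0.1
```

```bash
python3 look.py n wrist scene top| grep -E "drift|tongue|ear|push"; python3 -c "
from h import *
import pickle
plan(pw(80,0,170),YAW+np.pi/2)
p=pickle.load(open('scene.pkl','rb'));cv2.imwrite('pics/n_sz.png',cv2.resize(p['frame'][160:260,220:340],None,fx=6,fy=6,interpolation=cv2.INTER_CUBIC))
p=pickle.load(open('wrist.pkl','rb'));print(proj(p,[pw(80,0,148),pw(80,0,100)]));cv2.imwrite('pics/n_wz.png',cv2.resize(p['frame'][130:290,190:370],None,fx=3.7,fy=3.7,interpolation=cv2.INTER_CUBIC))"
```

```text
wrist ear_hole []
wrist tongue_hole []
wrist drift_center [([619.4, 3.1, 87.6], [81.3, -3.3, 87.6], 0.7)]
wrist drift_head [([622.8, 4.4, 145.1], [84.5, -1.7, 145.1], 0.83)]
wrist push_plate [([524.1, -83.7, 63.3], [-4.7, -99.4, 63.3], 0.86)]
scene ear_hole [([620.0, 6.0, 93.8], [81.6, -0.4, 93.8], 0.69)]
scene tongue_hole [([615.4, 4.3, 86.5], [77.2, -2.6, 86.5], 0.81)]
scene drift_center [([583.7, -304.2, 57.1], [77.0, -312.7, 57.1], 0.8), ([618.8, 8.6, 86.7], [80.1, 2.1, 86.7], 0.5)]
scene drift_head [([589.8, -304.9, 123.2], [83.2, -312.8, 123.2], 0.86), ([624.6, 3.6, 152.9], [86.4, -2.3, 152.9], 0.76)]
scene push_plate [([527.4, -90.9, 65.7], [-0.7, -106.2, 65.7], 0.79)]
top ear_hole [([615.5, 6.4, 92.6], [77.0, -0.5, 92.6], 0.67)]
top tongue_hole [([620.7, 4.3, 84.7], [82.4, -2.0, 84.7], 0.93), ([690.0, 244.4, 27.3], [126.9, 243.9, 27.3], 0.69)]
top drift_center [([592.3, -300.3, 55.9], [85.2, -307.9, 55.9], 0.73), ([618.3, 8.1, 88.3], [79.7, 1.5, 88.3], 0.57)]
top drift_head [([585.8, -303.3, 123.4], [79.0, -311.6, 123.4], 0.47), ([619.2, 2.5, 151.1], [81.1, -4.0, 151.1], 0.46)]
top push_plate [([526.8, -87.4, 59.8], [-1.6, -102.8, 59.8], 0.82)]
t 24.5833 pos [616.5   6.7 252. ] yaw 1.471 tilt [ 1.e-04  0.e+00 -1.e+00] F [ 0.1  0.2 -0.8] w -0.0 q [ 0.27  0.37 -0.02  0.   -1.18 -1.94]
{'xyz': array([0. , 0.2, 8.2]), 'rot': array([ 0.   , -0.   ,  0.002])}
[[281.81882042 217.88459707]
 [281.767756   196.20723557]]
```

View pics/n_sz.png

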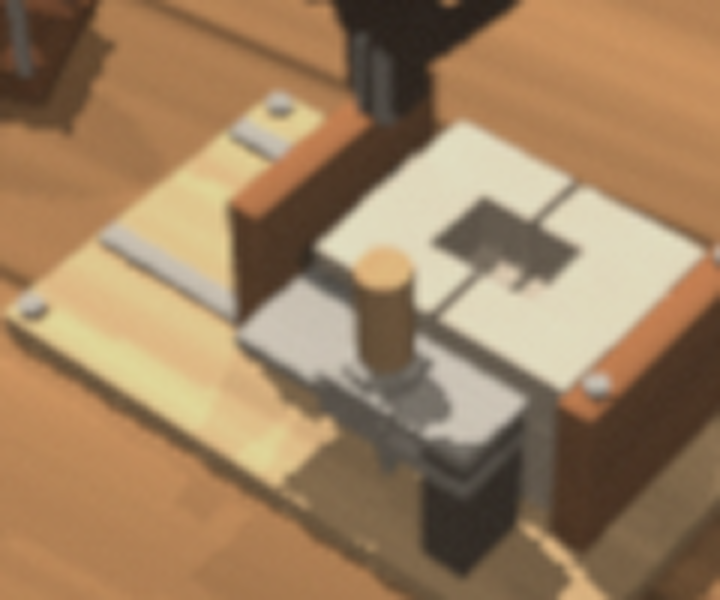

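View pics/n_wz.png

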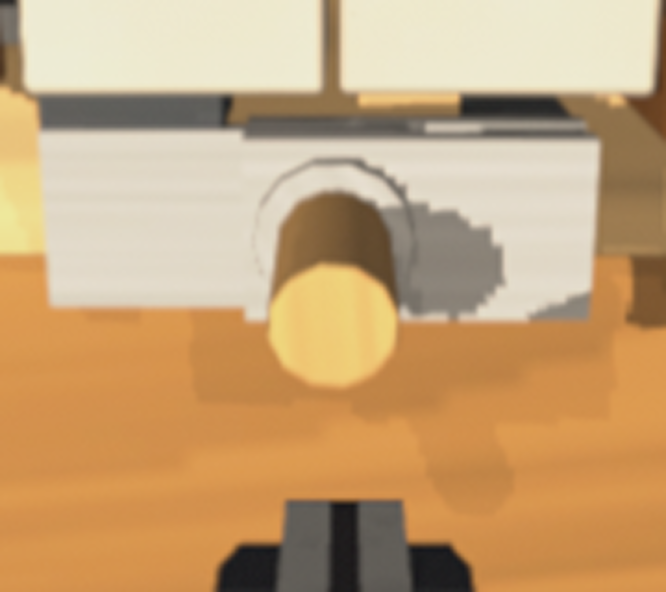

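The collar is flat on the ear and the handle upright. The head is at (280,218) in the wrist view, against a predicted (282,218) for home. The fingertips also bottomed out at 148.2 mm, which is the home height of the head. I'm handing in.

```bash
python3 -c "
from h import *
print(workorder.job_done())"
```

```text
the job is handed in; nothing more can be done
None
```

The job is done and handed in after about 24.6 s; no verdict was reported.

- **Carriage:** I pushed the back plate in until it stopped moving, with the force rising to about 40 N. The plate face settled at press y ≈ -103.
- **Drift:** I took it from its stand and lowered it through the ear and tongue holes, with the point about 30 mm below the ear top. I then let go, and it stood leaning with its head about 12 mm towards +y.
- **Pressing home:** The first press, up to 37 N, stalled about 5 mm short, so I lifted off. A second press, centred on the head, drove it home. The fingertips bottomed at 148.2 mm, where home is 148, and did not move further at 30 N.

**Last checks:**
- The camera pictures show the drift upright, its collar flat on the ear, nothing touching it, and its head within about 2 pixels of the position calculated for home.
- The trained networks scattered by a few mm. They put the drift's centre at 87 to 88 mm (86.5 expected) and the tongue hole about 2 mm to the -y side of the ear hole. That is within their own error, but so close to the 3 mm limit that it does not confirm the alignment independently.
- I did not measure the clay vessels or the wooden block at the end; the arm never came near them.

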